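Sweep the counted sherds into the tray's trough and shut its cover

ROBOT

A 6-joint arm with a two-finger parallel gripper is mounted at the origin on the work surface; the furniture and walls round the work are solid. World frame = base frame: x ahead of the robot, y to its left, z up, the work surface at z = 0. Lengths are in m, angles in rad, forces in N, time in s.
With the tool pointing down it reaches from about 0.3 to 0.775 m from the base axis. Payload 14.6 kg.
Tool frame: the origin (TCP) lies at the very end of the fingers, on their centre line; the grasp point (between the pads) lies 19 mm behind it; z points along the fingers, y is the direction in which the jaws open and shut (so a half turn about z gives the same grasp; the last joint's range is limited). The gripper opens to 94 mm and grips with 3 to 60 N. Pads are 16 mm wide; open, the fingers measure 119 mm over their backs; the gripper's body (75 mm by 177 mm) begins 78 mm behind the grasp point.
Start: joints at [1.052, 0.3, 1.521, -0, 1.321, -0.067], TCP at [0.24, 0.495, 0.205] pointing down, gripper open.
Joint ranges: [-3.03, 3.03], [-0.79, 2.21], [0.23, 2.52], [-1.04, 4.18], [0, 3.07], [-2.55, 2.55]. Speed limits (rad/s): [2.22, 2.22, 2.57, 3.14, 3.14, 3.14].

INTERFACE

Orientations are given as [roll, pitch, yaw] about the fixed x, y, z axes, in that order (R = Rz(yaw) Ry(pitch) Rx(roll)).
In Python, from station import ctrl, vision, ticket gives the robot as it stands.
- The arm moves only by the tool step_arm, never from a script. Its argument "steps" is a list of rows, each an object of numbers: "x", "y", "z": the shift along the tool's x, y, z in m; "ax", "ay", "az": the turn, a rotation vector about the tool's x, y, z in degrees; "claw": the finger opening in m, from 0 to 0.094. A call has 1 to 5 rows; each row shifts and turns the pose as measured when the row begins, along the tool's axes as they then stand; what a row does not reach is not made up. A row lasts 1/12 s, in which the tool goes at most 41.7 mm and 7.16 degrees, less where a joint would pass 70% of its speed; a pose out of reach is approached as far as the arm can. A call with a gripper value outside its range is refused whole. The fingers move at their own pace and stop on an object; "grip_force" is the grip in N (left out, the last holds). Time passes only in rows, so rows that do not move let the fingers close. It gives the time, the measured TCP pose, the force and the opening at its end, in the units of the state.
- ctrl.get_obs(): the state, without advancing time (a new reading comes with each control period).
- vision.camera(name): name is "side" or "top"; returns (picture, depth): 420x560x3 uint8, red, green, blue; 420x560 float32, m along the optical axis (not along the pixel's ray), 0 where there is no reading.
- vision.camera_params(name): a dict with "fov_y" (degrees; the focal length in pixels is half the picture's height over the tangent of half this angle, whatever the lens; pixels are square), "cx", "cy" (the principal point, pixels), "k1" (the pictures are not rectified: a ray, as slopes to the right and down, at radius r is drawn at 1 + k1 r^2 times it, then the intrinsics apply), "origin" and "attitude" of the camera in the world. Camera axes: x right, y up, looking along -z (the intrinsics and any distortion apply to the point x, -y, -z); pixel columns grow to the right and rows downward; lengths in m; the calibration is good to about 2 mm. A picture is of the moment at which its call begins. camera_params takes no time and is no camera call.
- ticket.hand_in(): hands the job in, once; it reports no verdict.
The state is a dict: "time_s": time; "qpos": joint angles; "joint_vel": joint speeds; "tau": joint torques, N m; "ee_pos": TCP position; "eef_rot": TCP orientation; "force": force on the tool from outside, world axes, zero at the start; "moment": the same for the moment, N m; "grip_width": finger opening in m.
Only numpy, scipy, OpenCV 4.12 (cv2) and the standard library are available. Lean on these libraries where they do the work, as an engineer would, in place of code of your own. Each camera call takes 0.05 s, during which the arm holds its last target.

TASK

The three sherds on the white counting tray have been counted: with closed fingers, sweep them over the tray's flat top into the trough along its side, then push the trough's blue cover over and press it fully shut on top of them. Only push and sweep: do not pick up or lift any sherd. Leave the loupe standing on the tray, and do not disturb the other things on the table.

Things in the scene. Friction and masses are not known exactly. Their poses are not given: they have to be found in the camera images.
- tray: White counting tray, fixed. Origin: table height, under the centre of its flat top, z up. Flat top 28 mm above the table, x -97..97, y -110..107 mm; rim 8 mm higher on both x sides and the +y side. At y -110 it drops into the open trough: inside x -99..99, y -110..-174 mm, floor 6 mm above the table; outer wall 36 mm high, to y -178. A spout juts 30 mm from the trough's -x end.
- trough_floor (a point): Middle of the trough's floor: tray frame (0, -142, 6) mm.
- cover (a joint): Angle (rad) of the blue trough cover, a plate 196 (tray x) x 70 x 2.5 mm hinged on the trough's outer wall. 0 = shut: level, top 39 mm above the table, the 9 mm lip under its free edge on the flat top at y -107; 6 mm thumb tab; 1.57 = upright; starts leaning out (tray -y) at 2.1-2.3, stop 2.4. Stiff hinge: stays where left, 0.3-1 N at its edge moves it; push over from outside, then press down.
- cover_hinge (a point): Middle of the cover's hinge axis: tray frame (0, -177, 37.5) mm. The axis runs along the tray's x.
- cover_edge (a point): Middle of the cover's free edge, 70 mm from the hinge axis; moves with the cover.
- sherd_a5: Brown pottery sherd, flat, irregular, about 33 x 29 mm and 8 mm thick, lying on the flat top. Origin at the centre of its underside. 15 g.
- sherd_f3: Brown pottery sherd, flat, irregular, about 36 x 31 mm and 8 mm thick, lying on the flat top. Origin at the centre of its underside. 15 g.
- sherd_e1: Brown pottery sherd, flat, irregular, about 27 x 36 mm and 9 mm thick, lying on the flat top. Origin at the centre of its underside. 15 g.
- loupe: Black stand loupe, a ring 38 mm in diameter and 20 mm high, standing loose on the flat top near its +y rim (the end away from the trough). Origin at the centre of its underside. It stays there.
- glue_bottle: White glue bottle with orange tip, 38 mm in diameter, 112 mm high, on the table. Origin at the centre of its underside. Leave alone.
- vial_1: Clear vial with white cap, 28 mm in diameter, 52 mm high, on the table. Origin at the centre of its underside. Leave alone.
- stapler: Blue and black stapler, 36 x 145 x 48 mm, on the table. Origin at the centre of its underside. Leave alone.
- grinder_stone: Smooth grey oval stone, 55 x 89 x 40 mm, on the table. Origin at the centre of its underside. Leave alone.

How it is judged:
By the outcome, as a careful person would: the job done as asked, in the order asked, and still so for the second after the job is handed in, with the robot touching nothing.
It also fails if it takes over 58 s, if anything falls off the work surface, if the arm or the gripper's body presses on something with over 40 N, if the wrist force passes 120 N, or if a joint passes its speed limit or range.

## Working session

There is one attempt and no reset: what is moved stays moved. The work goes in short steps, Python scripts to look and compute and a tool call to move; the robot and the scene stay as the last step left them, time stands still between calls to the robot, and variables do not carry over. Pictures are saved under pics/ and viewed, and the job is handed in when it is done.

Besides the shell and the picture viewer there is one more tool, called after ">>>" in YAML: its name, and indented under it one key for each argument. step_arm: Moves the arm, as the interface text tells. Its arguments: {"type":"object","properties":{"steps":{"type":"array"},"grip_force":{"type":"number"}},"required":["steps"]}

```bash
mkdir -p pics; ls; python3 - <<'E'
from station import ctrl, vision, ticket
import cv2, numpy as np
print(ctrl.get_obs())
for n in ("side","top"):
    p,d=vision.camera(n); cv2.imwrite(f"pics/{n}0.png",p[:,:,::-1]); np.save(f"pics/{n}0d.npy",d); np.save(f"pics/{n}0.npy",p)
    print(n,vision.camera_params(n), (d>0).mean())
E
```

```text
pics
{'time_s': 0.0, 'qpos': array([ 1.05239181e+00,  3.00465500e-01,  1.52158632e+00, -3.05902131e-05,
        1.32068899e+00, -6.66024977e-02]), 'joint_vel': array([ 0.00074889,  0.00053634, -0.00142751, -0.00029798, -0.00146524,
       -0.00040832]), 'tau': array([ 1.50353237e-03, -5.31818891e+01, -3.52721822e+01,  7.08759623e-02,
        2.45482719e-02, -1.26938030e-04]), 'ee_pos': array([0.24000368, 0.4945798 , 0.20488719]), 'eef_rot': array([-3.14044507e+00, -4.68492580e-05,  2.68979820e+00]), 'force': array([-1.01281625, -0.10940927,  0.7676242 ]), 'moment': array([-0.04000007, -0.00533592, -0.00973311]), 'grip_width': 0.0938797189208542}
side {'fov_y': 48.34321391149117, 'cx': 280.2037504605855, 'cy': 214.59515831839494, 'k1': 0.01959919707740979, 'origin': array([ 0.23033856, -0.71202634,  0.81657465]), 'attitude': array([ 0.77620885,  0.02155985, -0.37269387])} 0.995875850340136
top {'fov_y': 54.995230622770094, 'cx': 278.71872185417624, 'cy': 203.27323657995683, 'k1': -0.11602414012145922, 'origin': array([0.37458563, 0.00374579, 0.95584804]), 'attitude': array([ 0.12534477, -0.02296213, -1.55631495])} 0.9960841836734694
```

View pics/top0.png

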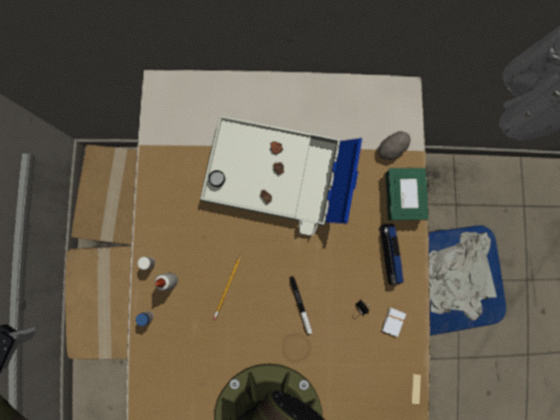

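View pics/side0.png

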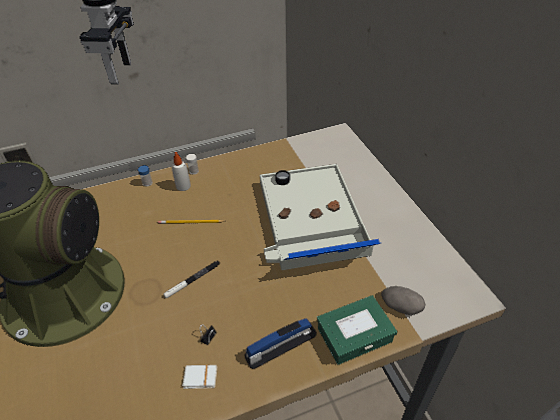

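```bash
cat > h.py <<'E'
import numpy as np, cv2
from scipy.spatial.transform import Rotation as R
from station import ctrl, vision, ticket
H,W=420,560
def cam(n):
    c=vision.camera_params(n); f=H/2/np.tan(np.radians(c['fov_y'])/2)
    return c,f
def rays(n,uv):
    c,f=cam(n); uv=np.atleast_2d(np.asarray(uv,float))
    K=np.array([[f,0,c['cx']],[0,f,c['cy']],[0,0,1.]])
    s=cv2.undistortPoints(uv[:,None],K,np.array([c['k1'],0,0,0,0.]))[:,0]
    d=np.c_[s[:,0],-s[:,1],-np.ones(len(s))]
    return c['origin'], d@R.from_euler('xyz',c['attitude']).as_matrix().T
def onplane(n,uv,z):
    o,d=rays(n,uv); return o+d*((z-o[2])/d[:,2])[:,None]
def bydepth(n,uv,dep):
    o,d=rays(n,uv); return o+d*np.atleast_1d(dep)[:,None]
def proj(n,P):
    c,f=cam(n); P=np.atleast_2d(P); q=(P-c['origin'])@R.from_euler('xyz',c['attitude']).as_matrix()
    s=np.c_[q[:,0]/-q[:,2],-q[:,1]/-q[:,2]]; r2=(s**2).sum(1)[:,None]
    return s*(1+c['k1']*r2)*f+[c['cx'],c['cy']]
def cloud(n,d):
    v,u=np.mgrid[:H,:W]; return bydepth(n,np.c_[u.ravel(),v.ravel()],d.ravel()).reshape(H,W,3)
def tray(T,P): # world from tray mm; T=(x,y,yaw)
    P=np.atleast_2d(np.asarray(P,float))/1000; c,s=np.cos(T[2]),np.sin(T[2])
    return np.c_[T[0]+c*P[:,0]-s*P[:,1],T[1]+s*P[:,0]+c*P[:,1],P[:,2]]
def totray(T,P):
    P=np.atleast_2d(P); c,s=np.cos(T[2]),np.sin(T[2]); dx=P[:,0]-T[0];dy=P[:,1]-T[1]
    return 1000*np.c_[c*dx+s*dy,-s*dx+c*dy,P[:,2]]
E
python3 - <<'E'
from h import *
for n in("top","side"):
    p=np.load(f"pics/{n}0.npy");d=np.load(f"pics/{n}0d.npy");C=cloud(n,d)
    hsv=cv2.cvtColor(p,cv2.COLOR_RGB2HSV)
    print(n,"table z",C[300,200] if n=="top" else C[300,150])
    m=(C[...,2]>.022)&(C[...,2]<.033)&(hsv[...,1]<60)&(C[...,0]>.3)&(d>0)
    P=C[m]; print("flat z",np.median(P[:,2]),m.sum())
    k,l,st,ce=cv2.connectedComponentsWithStats(m.astype(np.uint8)); i=1+st[1:,4].argmax()
    q=C[l==i][:,:2].astype(np.float32); r=cv2.minAreaRect(q); print(r, "px",st[i])
    hull=cv2.convexHull((np.argwhere(l==i)[:,::-1]).astype(np.int32)); 
    print(cv2.approxPolyDP(hull,5,True)[:,0].tolist())
    b=cv2.inRange(hsv,(0,80,20),(20,255,150)); roi=(C[...,2]>.025)&(C[...,2]<.05)
    k,l,st,ce=cv2.connectedComponentsWithStats(((b>0)&roi).astype(np.uint8))
    for j in range(1,k):
        if st[j,4]>25:
            P=C[l==j]; print("sherd",st[j],ce[j],onplane(n,ce[j],.034)[0],P.min(0),P.max(0))
E
```

```text
top table z [0.26518533 0.16321713 0.00464226]
flat z 0.029150970000516252 8493
((0.5731613636016846, 0.0029274970293045044), (0.2814284861087799, 0.19670312106609344), 79.75786590576172) px [ 204  118  134   98 6872]
[[337, 141], [295, 215], [204, 197], [222, 118]]
sherd [271 142  11  12 102] [275.66666667 147.12745098] [ 0.62389968 -0.00664299  0.034     ] [ 0.6088114  -0.01919228  0.03289378] [0.63629673 0.0044931  0.04048488]
sherd [274 163   9  11  75] [278.24       167.78666667] [ 0.57443065 -0.01341698  0.034     ] [ 0.56121546 -0.02223636  0.03192486] [ 0.58577691 -0.0033743   0.04141667]
sherd [261 191  10  12  71] [265.67605634 196.12676056] [0.50716383 0.01459792 0.034     ] [0.49321818 0.00450147 0.03417807] [0.51875148 0.02544963 0.04184451]
side table z [ 0.16442962 -0.08953587  0.00331481]
flat z 0.027618328540319315 7453
((0.576438307762146, 0.014492020010948181), (0.2680293619632721, 0.20059727132320404), 79.50758361816406) px [ 263  165  107   76 4874]
[[369, 239], [278, 240], [263, 176], [335, 166]]
sherd [328 200  11  11  88] [333.28409091 205.22727273] [ 0.62267707 -0.00956087  0.034     ] [ 0.60827571 -0.02437241  0.02901065] [0.63642215 0.00446429 0.03840281]
sherd [279 208  11  11  72] [284.375 212.625] [0.50588907 0.01214451 0.034     ] [ 0.49161933 -0.00053631  0.0281155 ] [0.52099634 0.02496375 0.03877974]
sherd [310 208  12  10  77] [315.58441558 212.79220779] [ 0.57335208 -0.01650414  0.034     ] [ 0.55898316 -0.02837252  0.02997775] [ 0.5859139  -0.00146783  0.03813685]
```

```bash
python3 - <<'E'
import cv2
a=cv2.imread("pics/top0.png")[110:250,190:440]; cv2.imwrite("pics/top0z.png",cv2.resize(a,None,fx=3.2,fy=3.2,interpolation=cv2.INTER_CUBIC))
a=cv2.imread("pics/side0.png")[155:280,250:400]; cv2.imwrite("pics/side0z.png",cv2.resize(a,None,fx=4.5,fy=4.5,interpolation=cv2.INTER_CUBIC))
E
```

```text
(no output)
```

View pics/top0z.png

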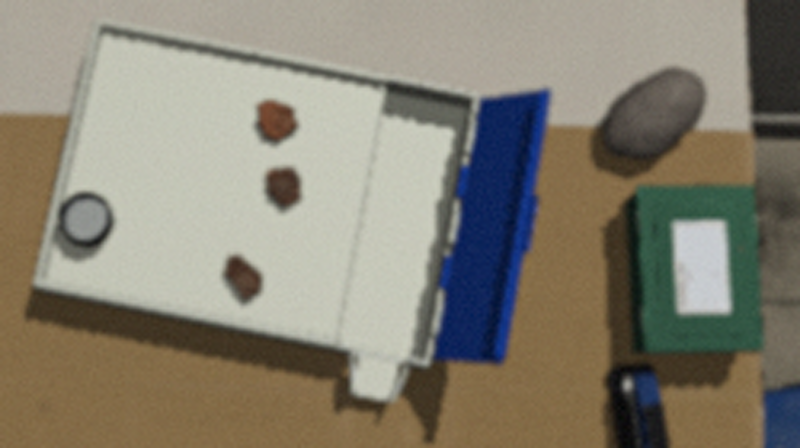

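View pics/side0z.png

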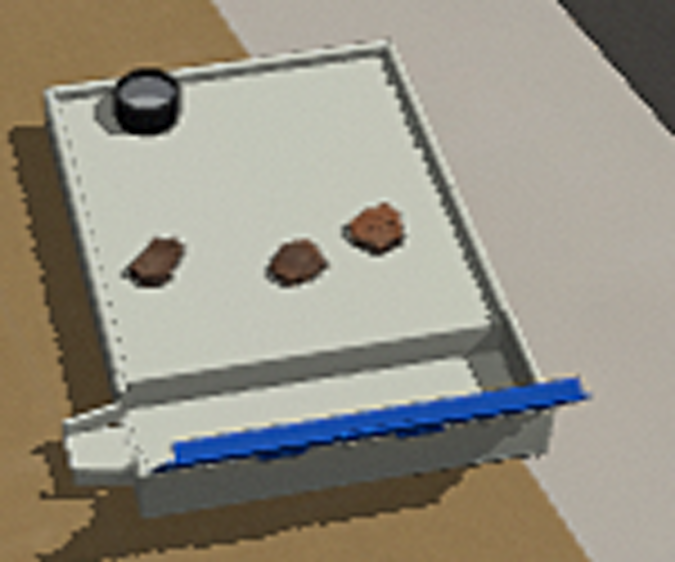

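```bash
python3 - <<'E'
from h import *
for n,E,Rm in (("top",[(310.9,137.5),(297.2,217.8)],[(220.6,117.8),(201.25,200.6)]),("side",[(358.9,227.9),(278.9,240.6)],[(336.2,164.3),(260.7,175.4)])):
    e=onplane(n,E,.028); r=onplane(n,Rm,.036)
    print(n,"edge",e[:,:2],"rim",r[:,:2])
    for a in (e,r):
        v=a[0]-a[1]; print(" len",np.hypot(*v[:2]),"yaw",np.degrees(np.arctan2(v[1],v[0])))
    em=e.mean(0);rm=r.mean(0); v=rm-em; print(" yaw from axis",np.degrees(np.arctan2(v[1],v[0]))-90, "len",np.hypot(*v[:2]), "origin",em+v/np.hypot(*v[:2])*.110)
E
```

```text
top edge [[ 0.65099122 -0.0902169 ]
 [ 0.45872881 -0.05908167]] rim [[0.69277619 0.12515656]
 [0.49391605 0.16260868]]
 len 0.194767134113307 yaw -9.198697876754482
 len 0.20235615813559207 yaw -10.665810013881583
 yaw from axis -9.988057227494977 len 0.22189496085707103 origin [0.57393873 0.03368355 0.03196584]
side edge [[ 0.64713994 -0.09335501]
 [ 0.46405216 -0.05951892]] rim [[0.69519561 0.1229019 ]
 [0.49883434 0.15762343]]
 len 0.1861881160155357 yaw -10.470583844830559
 len 0.1994074516292714 yaw -10.027658173810101
 yaw from axis -10.820729130147171 len 0.22062242876043348 origin [0.57624709 0.03160717 0.03198872]
```

```bash
echo 'T=(0.575,0.0325,np.radians(-10.25))' >> h.py; python3 - <<'E'
from h import *
S={}
for n,l in (("top",[(275.67,147.13),(278.24,167.79),(265.68,196.13)]),("side",[(333.28,205.23),(315.58,212.79),(284.37,212.6)])):
    print(n,totray(T,onplane(n,l,.034)).round(1))
p=np.load("pics/top0.npy");d=np.load("pics/top0d.npy");C=cloud("top",d);hsv=cv2.cvtColor(p,cv2.COLOR_RGB2HSV)
b=cv2.inRange(hsv,(105,120,40),(130,255,255))>0
b[:, :320]=0;b[:,365:]=0;b[232:]=0
Q=totray(T,C[b]);print("cover",Q.min(0),Q.max(0)); v=Q[Q[:,0]>-50]; k=np.polyfit(v[:,1],v[:,2],1);print(k,np.pi-np.arctan(-k[0]))
g=cv2.inRange(hsv,(60,80,20),(95,255,200))>0; g[:,:380]=0;g[:,430:]=0
Q=totray(T,C[g]);print("green",np.percentile(Q,[2,50,98],axis=0).round())
print("loupe",totray(T,onplane("top",[(190+85/3.2,110+220/3.2)],.048)))
st=C[130:162,380:412].reshape(-1,3); st=st[st[:,2]>.012]; print("stone",totray(T,np.percentile(st,[2,50,98],axis=0)).round())
print(proj("top",tray(T,[[0,-142,6],[97,-110,28],[-97,-110,28],[0,-235,60]])))
E
```

```text
top [[ 55.1 -29.8  34. ]
 [  7.6 -45.3  34. ]
 [-63.6 -29.7  34. ]]
side [[ 54.4 -32.9  34. ]
 [  7.1 -48.5  34. ]
 [-64.4 -32.2  34. ]]
cover [-192.09927417 -217.50035983   33.24747269] [ 97.49696703 -63.95776103 955.84804153]
[  -1.43062111 -206.94026536] 2.180848883416947
green [[ -55. -400.   23.]
 [   2. -346.   44.]
 [  65. -305.   47.]]
loupe [[-48.07636441  87.78088981  48.        ]]
stone [[  96. -347.   20.]
 [ 117. -306.   34.]
 [ 144. -270.   43.]]
[[316.93238623 181.12929836]
 [312.06666004 137.5735177 ]
 [296.94682376 217.25912769]
 [359.7138471  184.85581934]]
```

>>> step_arm:
  steps:
    - {"x":0,"y":0,"z":-0.01,"az":7,"claw":0}
    - {"x":0,"y":0,"z":-0.01,"az":7,"claw":0}
  grip_force: 20

```text
validation failed for argument at $.st...
```

>>> step_arm:
  steps:
    - {"z":-0.01,"az":7.0,"claw":0.0}
    - {"z":-0.01,"az":7.0,"claw":0.0}
  grip_force: 20

```text
validation failed for argument at $.st...
```

>>> step_arm:
  steps:
    - {"x":0.0,"y":0.0,"z":-0.01,"ax":0.0,"ay":0.0,"az":7.0,"claw":0.0}
  grip_force: 20

```text
time_s: 0.18
ee_pos: [0.2396, 0.4939, 0.2131]
eef_rot: [-3.137, 0.0, 2.57]
force: [-0.6, 0.2, -0.0]
grip_width: 0.0902
```

>>> step_arm:
  steps:
    - {"x":0.0,"y":0.0,"z":0.0,"ax":0.0,"ay":0.0,"az":7.0,"claw":0.0}
    - {"x":0.0,"y":0.0,"z":0.0,"ax":0.0,"ay":0.0,"az":7.0,"claw":0.0}
    - {"x":0.0,"y":0.0,"z":0.0,"ax":0.0,"ay":0.0,"az":7.0,"claw":0.0}
    - {"x":0.0,"y":0.0,"z":0.0,"ax":0.0,"ay":0.0,"az":7.0,"claw":0.0}
    - {"x":0.0,"y":0.0,"z":0.0,"ax":0.0,"ay":0.0,"az":7.0,"claw":0.0}

```text
time_s: 0.6
ee_pos: [0.2395, 0.4938, 0.2133]
eef_rot: [-3.137, 0.004, 1.942]
force: [-0.4, 0.6, 0.1]
grip_width: 0.0571
```

>>> step_arm:
  steps:
    - {"x":0.0,"y":0.0,"z":0.0,"ax":0.0,"ay":0.0,"az":7.0,"claw":0.0}
    - {"x":0.0,"y":0.0,"z":0.0,"ax":0.0,"ay":0.0,"az":7.0,"claw":0.0}
    - {"x":0.0,"y":0.0,"z":0.0,"ax":0.0,"ay":0.0,"az":7.0,"claw":0.0}
    - {"x":0.0,"y":0.0,"z":0.0,"ax":0.0,"ay":0.0,"az":7.0,"claw":0.0}
    - {"x":0.0,"y":0.0,"z":0.0,"ax":0.0,"ay":0.0,"az":4.5,"claw":0.0}

```text
time_s: 1.02
ee_pos: [0.2391, 0.4931, 0.2115]
eef_rot: [-3.139, 0.009, 1.356]
force: [0.4, -0.3, -0.0]
grip_width: 0.0243
```

>>> step_arm:
  steps:
    - {"x":-0.028,"y":0.03,"z":0.0,"ax":0.0,"ay":0.0,"az":-2.0,"claw":0.0}
    - {"x":-0.028,"y":0.03,"z":0.0,"ax":0.0,"ay":0.0,"az":0.0,"claw":0.0}
    - {"x":-0.028,"y":0.03,"z":0.0,"ax":0.0,"ay":0.0,"az":0.0,"claw":0.0}
    - {"x":-0.028,"y":0.03,"z":0.0,"ax":0.0,"ay":0.0,"az":0.0,"claw":0.0}
    - {"x":-0.028,"y":0.03,"z":0.0,"ax":0.0,"ay":0.0,"az":0.0,"claw":0.0}

```text
time_s: 1.43
ee_pos: [0.3579, 0.3258, 0.2098]
eef_rot: [-3.136, 0.011, 1.392]
force: [0.8, -0.1, 0.4]
grip_width: 0.0005
```

>>> step_arm:
  steps:
    - {"x":-0.028,"y":0.03,"z":0.0,"ax":0.0,"ay":0.0,"az":0.0,"claw":0.0}
    - {"x":-0.028,"y":0.03,"z":0.0,"ax":0.0,"ay":0.0,"az":0.0,"claw":0.0}
    - {"x":-0.028,"y":0.03,"z":0.0,"ax":0.0,"ay":0.0,"az":0.0,"claw":0.0}
    - {"x":-0.028,"y":0.03,"z":0.0,"ax":0.0,"ay":0.0,"az":0.0,"claw":0.0}
    - {"x":-0.028,"y":0.03,"z":0.0,"ax":0.0,"ay":0.0,"az":0.0,"claw":0.0}

```text
time_s: 1.85
ee_pos: [0.4803, 0.1569, 0.2101]
eef_rot: [-3.135, 0.012, 1.393]
force: [0.4, 1.1, 0.7]
grip_width: 0.0006
```

>>> step_arm:
  steps:
    - {"x":-0.024,"y":0.026,"z":0.0,"ax":0.0,"ay":0.0,"az":0.0,"claw":0.0}
    - {"x":-0.024,"y":0.026,"z":0.0,"ax":0.0,"ay":0.0,"az":0.0,"claw":0.0}
    - {"x":-0.024,"y":0.026,"z":0.01,"ax":0.0,"ay":0.0,"az":0.0,"claw":0.0}
    - {"x":-0.024,"y":0.026,"z":0.02,"ax":0.0,"ay":0.0,"az":0.0,"claw":0.0}
    - {"x":-0.023,"y":0.025,"z":0.02,"ax":0.0,"ay":0.0,"az":0.0,"claw":0.0}

```text
time_s: 2.27
ee_pos: [0.5911, 0.0067, 0.1626]
eef_rot: [-3.141, 0.011, 1.391]
force: [0.4, 1.1, -0.2]
grip_width: 0.0005
```

>>> step_arm:
  steps:
    - {"x":0.0,"y":0.0,"z":0.03,"ax":0.0,"ay":0.0,"az":0.0,"claw":0.0}
    - {"x":0.0,"y":0.0,"z":0.03,"ax":0.0,"ay":0.0,"az":0.0,"claw":0.0}
    - {"x":0.0,"y":0.0,"z":0.02,"ax":0.0,"ay":0.0,"az":0.0,"claw":0.0}

```text
time_s: 2.52
ee_pos: [0.5937, -0.0013, 0.0782]
eef_rot: [3.141, 0.011, 1.384]
force: [-0.7, 0.4, -1.0]
grip_width: 0.0006
```

```bash
cat >> h.py <<'E'
def where():
    o=ctrl.get_obs(); print("t",round(o['time_s'],2),"tray",totray(T,o['ee_pos'])[0].round(1),"rpy",np.degrees(o['eef_rot']).round(2),"F",o['force'].round(1),"grip",round(o['grip_width'],4))
def snap(tag,boxes=((190,110,250,140),(250,155,150,125))):
    ims=[]
    for n,(x,y,w,h) in zip(("top","side"),boxes):
        p,d=vision.camera(n); np.save(f"pics/{n}_{tag}.npy",p);np.save(f"pics/{n}_{tag}d.npy",d)
        ims.append(cv2.resize(p[y:y+h,x:x+w,::-1],(int(400),int(400*h/w)),interpolation=cv2.INTER_CUBIC))
    hh=max(i.shape[0] for i in ims)
    cv2.imwrite(f"pics/{tag}.png",np.hstack([cv2.copyMakeBorder(i,0,hh-i.shape[0],0,0,cv2.BORDER_CONSTANT) for i in ims]))
E
python3 -c "
from h import *
where(); snap('a1')"
```

```text
t 2.52 tray [ 24.4 -29.9  78.2] rpy [179.99   0.66  79.28] F [-0.7  0.4 -1. ] grip 0.0006
```

View pics/a1.png

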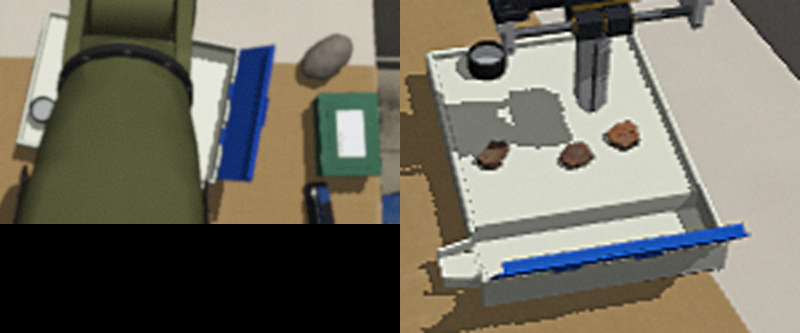

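>>> step_arm:
  steps:
    - {"x":0.016,"y":0.015,"z":0.0,"ax":0.0,"ay":-0.6,"az":-0.4,"claw":0.0}
    - {"x":0.016,"y":0.013,"z":0.0,"ax":0.0,"ay":0.0,"az":0.0,"claw":0.0}
    - {"x":0.0,"y":0.0,"z":0.0,"ax":0.0,"ay":0.0,"az":0.0,"claw":0.0}

```text
time_s: 2.87
ee_pos: [0.6272, 0.0265, 0.08]
eef_rot: [-3.138, 0.023, 1.391]
force: [-0.1, 0.2, -0.1]
grip_width: 0.0004
```

```bash
python3 -c "
from h import *
where()"
```

```text
t 2.87 tray [52.4  3.4 80. ] rpy [-179.81    1.3    79.68] F [-0.1  0.2 -0.1] grip 0.0004
```

>>> step_arm:
  steps:
    - {"x":0.0,"y":0.001,"z":0.02,"ax":-1.3,"ay":0.0,"az":0.0,"claw":0.0}
    - {"x":0.0,"y":0.0,"z":0.015,"ax":0.0,"ay":0.0,"az":0.0,"claw":0.0}
    - {"x":0.0,"y":0.0,"z":0.007,"ax":0.0,"ay":0.0,"az":0.0,"claw":0.0}
    - {"x":0.0,"y":0.0,"z":0.0,"ax":0.0,"ay":0.0,"az":0.0,"claw":0.0}

```text
time_s: 3.2
ee_pos: [0.6301, 0.0262, 0.0417]
eef_rot: [3.116, 0.022, 1.393]
force: [0.6, 0.5, -0.3]
grip_width: 0.0004
```

```bash
python3 -c "
from h import *
where();snap('a2')"
```

```text
t 3.2 tray [55.4  3.6 41.7] rpy [178.56   1.25  79.81] F [ 0.6  0.5 -0.3] grip 0.0004
```

View pics/a2.png

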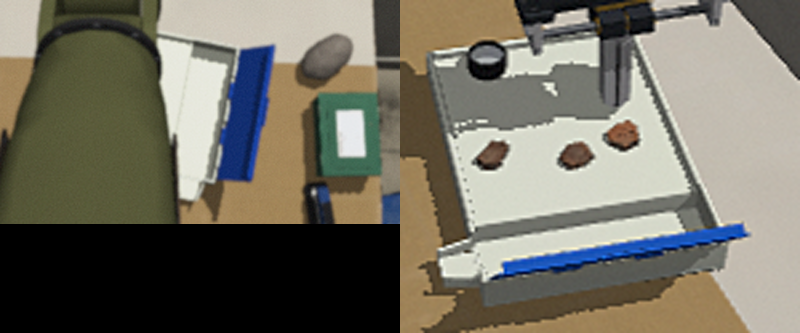

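>>> step_arm:
  steps:
    - {"x":0.0,"y":0.0,"z":0.006,"ax":1.4,"ay":1.2,"az":0.0,"claw":0.0}
    - {"x":0.0,"y":0.0,"z":0.004,"ax":0.0,"ay":0.0,"az":0.0,"claw":0.0}
    - {"x":0.0,"y":0.0,"z":0.0,"ax":0.0,"ay":0.0,"az":0.0,"claw":0.0}

```text
time_s: 3.55
ee_pos: [0.6319, 0.0256, 0.0356]
eef_rot: [3.137, -0.0, 1.393]
force: [0.1, 0.6, 0.7]
grip_width: 0.0005
```

```bash
python3 -c "
from h import *
where()"
```

```text
t 3.55 tray [57.3  3.3 35.6] rpy [ 1.7972e+02 -1.0000e-02  7.9780e+01] F [0.1 0.6 0.7] grip 0.0005
```

>>> step_arm:
  steps:
    - {"x":0.0,"y":-0.002,"z":0.004,"ax":0.0,"ay":0.0,"az":0.0,"claw":0.0}
    - {"x":0.0,"y":0.0,"z":0.001,"ax":0.0,"ay":0.0,"az":0.0,"claw":0.0}
    - {"x":-0.006,"y":0.0,"z":0.0,"ax":0.0,"ay":0.0,"az":0.0,"claw":0.0}
    - {"x":-0.008,"y":0.0,"z":0.0,"ax":0.0,"ay":0.0,"az":0.0,"claw":0.0}

```text
time_s: 3.88
ee_pos: [0.6276, 0.0125, 0.0316]
eef_rot: [3.134, 0.001, 1.394]
force: [0.3, -0.1, 0.2]
grip_width: 0.0005
```

```bash
python3 -c "
from h import *
where()"
```

```text
t 3.88 tray [ 55.3 -10.3  31.6] rpy [1.7955e+02 5.0000e-02 7.9870e+01] F [ 0.3 -0.1  0.2] grip 0.0005
```

>>> step_arm:
  steps:
    - {"x":-0.009,"y":0.0,"z":0.0,"ax":0.0,"ay":0.0,"az":0.0,"claw":0.0}
    - {"x":-0.009,"y":0.0,"z":0.0,"ax":0.0,"ay":0.0,"az":0.0,"claw":0.0}
    - {"x":-0.009,"y":0.0,"z":0.0,"ax":0.0,"ay":0.0,"az":0.0,"claw":0.0}
    - {"x":-0.009,"y":0.0,"z":0.0,"ax":0.0,"ay":0.0,"az":0.0,"claw":0.0}
    - {"x":-0.009,"y":0.0,"z":0.0,"ax":0.0,"ay":0.0,"az":0.0,"claw":0.0}

```text
time_s: 4.3
ee_pos: [0.6187, -0.0372, 0.0323]
eef_rot: [3.133, 0.001, 1.394]
force: [0.2, 0.2, -0.2]
grip_width: 0.0007
```

```bash
python3 -c "
from h import *
where();snap('a3')"
```

```text
t 4.3 tray [ 55.5 -60.9  32.3] rpy [1.795e+02 7.000e-02 7.984e+01] F [ 0.2  0.2 -0.2] grip 0.0007
```

View pics/a3.png

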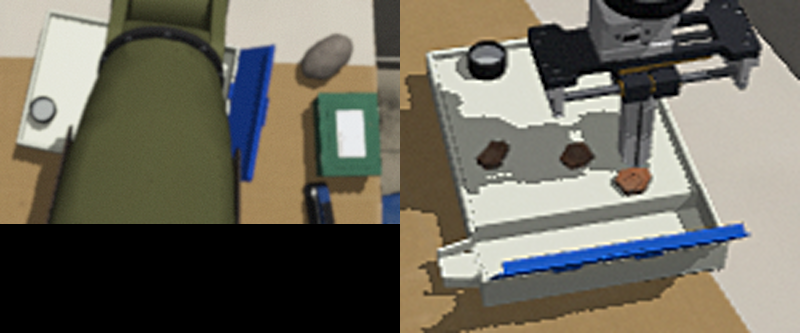

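>>> step_arm:
  steps:
    - {"x":-0.009,"y":0.0,"z":0.0005,"ax":0.0,"ay":0.0,"az":0.0,"claw":0.0}
    - {"x":-0.009,"y":0.0,"z":0.0005,"ax":0.0,"ay":0.0,"az":0.0,"claw":0.0}
    - {"x":-0.009,"y":0.0,"z":0.0,"ax":0.0,"ay":0.0,"az":0.0,"claw":0.0}
    - {"x":-0.009,"y":0.0,"z":0.0,"ax":0.0,"ay":0.0,"az":0.0,"claw":0.0}

```text
time_s: 4.73
ee_pos: [0.6125, -0.0745, 0.0317]
eef_rot: [3.132, 0.001, 1.394]
force: [-0.6, -0.3, 1.2]
grip_width: 0.0008
```

```bash
python3 -c "
from h import *
where();snap('a4')"
```

```text
t 4.73 tray [ 55.9 -98.7  31.7] rpy [1.7943e+02 4.0000e-02 7.9870e+01] F [-0.6 -0.3  1.2] grip 0.0008
```

View pics/a4.png

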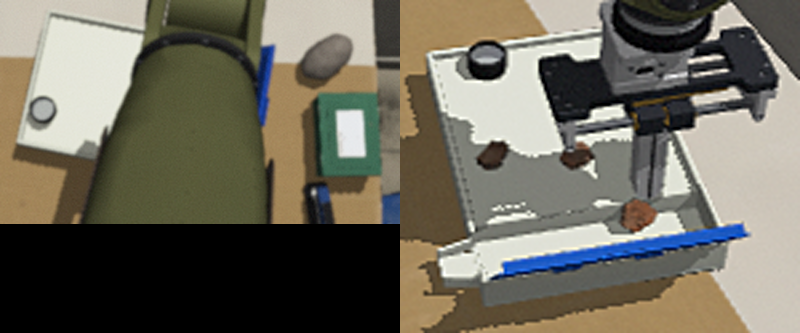

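>>> step_arm:
  steps:
    - {"x":-0.008,"y":0.0,"z":0.0,"ax":0.0,"ay":0.0,"az":0.0,"claw":0.0}
    - {"x":-0.007,"y":0.0,"z":0.0,"ax":0.0,"ay":0.0,"az":0.0,"claw":0.0}
    - {"x":0.0,"y":0.0,"z":0.0,"ax":0.0,"ay":0.0,"az":0.0,"claw":0.0}

```text
time_s: 5.08
ee_pos: [0.609, -0.0914, 0.0312]
eef_rot: [3.133, 0.001, 1.392]
force: [0.0, 0.4, 0.4]
grip_width: 0.0007
```

```bash
python3 -c "
from h import *
where();snap('a5')"
```

```text
t 5.08 tray [  55.5 -115.9   31.2] rpy [1.7951e+02 6.0000e-02 7.9780e+01] F [0.  0.4 0.4] grip 0.0007
```

View pics/a5.png

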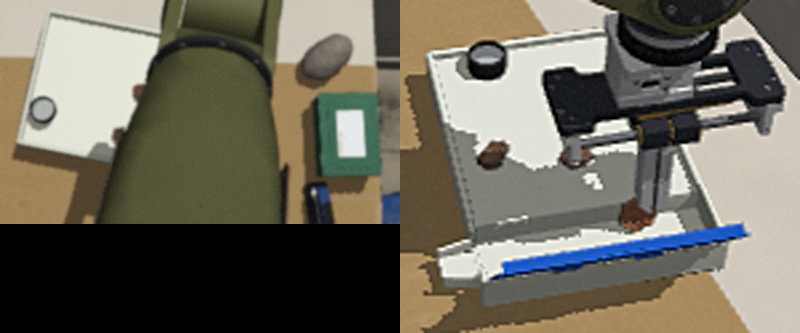

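>>> step_arm:
  steps:
    - {"x":0.002,"y":0.0,"z":-0.02,"ax":0.0,"ay":0.0,"az":0.0,"claw":0.0}
    - {"x":0.02,"y":-0.01,"z":-0.02,"ax":0.5,"ay":0.0,"az":0.0,"claw":0.0}
    - {"x":0.03,"y":-0.015,"z":0.0,"ax":0.0,"ay":0.0,"az":0.0,"claw":0.0}
    - {"x":0.03,"y":-0.015,"z":0.0,"ax":0.0,"ay":0.0,"az":0.0,"claw":0.0}
    - {"x":0.016,"y":-0.008,"z":0.0,"ax":0.0,"ay":0.0,"az":0.0,"claw":0.0}

```text
time_s: 5.6
ee_pos: [0.5784, 0.0158, 0.0723]
eef_rot: [-3.141, 0.001, 1.388]
force: [-0.4, 0.2, -0.0]
grip_width: 0.0005
```

>>> step_arm:
  steps:
    - {"x":0.0,"y":0.0,"z":0.0,"ax":0.0,"ay":0.0,"az":0.0,"claw":0.0}

```text
time_s: 5.68
ee_pos: [0.5776, 0.0189, 0.0725]
eef_rot: [-3.141, 0.0, 1.391]
force: [0.3, 0.3, -0.2]
grip_width: 0.0008
```

```bash
python3 -c "
from h import *
where();snap('a6')"
```

```text
t 5.68 tray [  5.  -12.9  72.5] rpy [-1.7995e+02  1.0000e-02  7.9690e+01] F [ 0.3  0.3 -0.2] grip 0.0008
```

View pics/a6.png

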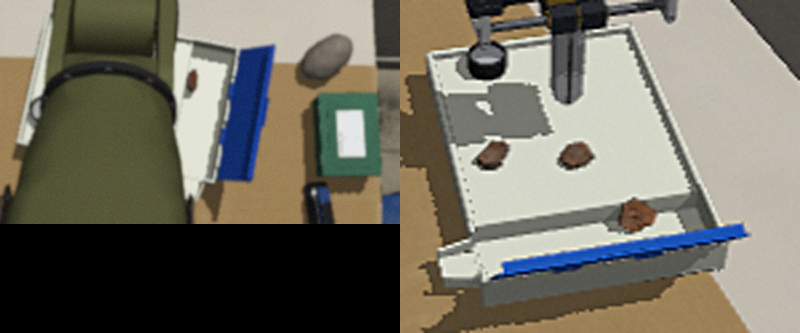

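>>> step_arm:
  steps:
    - {"x":0.0,"y":0.001,"z":0.02,"ax":0.0,"ay":0.0,"az":0.0,"claw":0.0}
    - {"x":0.0,"y":0.001,"z":0.014,"ax":0.0,"ay":0.0,"az":0.0,"claw":0.0}
    - {"x":0.0,"y":0.0,"z":0.007,"ax":0.0,"ay":0.0,"az":0.0,"claw":0.0}
    - {"x":0.0,"y":0.0,"z":0.0,"ax":0.0,"ay":0.0,"az":0.0,"claw":0.0}

```text
time_s: 6.12
ee_pos: [0.582, 0.0125, 0.0298]
eef_rot: [3.141, 0.001, 1.387]
force: [-0.6, -0.1, -0.3]
grip_width: 0.0005
```

```bash
python3 -c "
from h import *
where()"
```

```text
t 6.12 tray [ 10.5 -18.5  29.8] rpy [1.7995e+02 5.0000e-02 7.9480e+01] F [-0.6 -0.1 -0.3] grip 0.0005
```

>>> step_arm:
  steps:
    - {"x":0.0,"y":-0.002,"z":-0.002,"ax":0.0,"ay":0.0,"az":0.0,"claw":0.0}
    - {"x":-0.006,"y":-0.001,"z":0.0,"ax":0.0,"ay":0.0,"az":0.0,"claw":0.0}
    - {"x":-0.008,"y":0.0,"z":0.0,"ax":0.0,"ay":0.0,"az":0.0,"claw":0.0}
    - {"x":-0.009,"y":0.0,"z":0.0,"ax":0.0,"ay":0.0,"az":0.0,"claw":0.0}
    - {"x":-0.009,"y":0.0,"z":0.0,"ax":0.0,"ay":0.0,"az":0.0,"claw":0.0}

```text
time_s: 6.53
ee_pos: [0.5732, -0.0215, 0.0331]
eef_rot: [3.14, 0.001, 1.387]
force: [0.3, 0.0, 0.5]
grip_width: 0.0002
```

```bash
python3 -c "
from h import *
where();snap('a7')"
```

```text
t 6.53 tray [  7.8 -53.5  33.1] rpy [1.7991e+02 5.0000e-02 7.9480e+01] F [0.3 0.  0.5] grip 0.0002
```

View pics/a7.png

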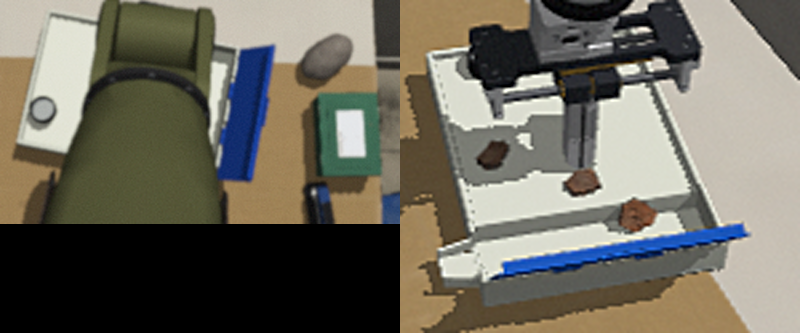

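>>> step_arm:
  steps:
    - {"x":-0.01,"y":0.0,"z":0.0015,"ax":0.0,"ay":0.0,"az":0.0,"claw":0.0}
    - {"x":-0.014,"y":0.0,"z":0.0,"ax":0.0,"ay":0.0,"az":0.0,"claw":0.0}
    - {"x":-0.018,"y":0.0,"z":0.0,"ax":0.0,"ay":0.0,"az":0.0,"claw":0.0}
    - {"x":-0.016,"y":0.0,"z":0.0,"ax":0.0,"ay":0.0,"az":0.0,"claw":0.0}
    - {"x":0.0,"y":0.0,"z":0.0,"ax":0.0,"ay":0.0,"az":0.0,"claw":0.0}

```text
time_s: 7.05
ee_pos: [0.5615, -0.0844, 0.0318]
eef_rot: [3.139, 0.001, 1.386]
force: [0.2, -0.4, 0.1]
grip_width: 0.0007
```

```bash
python3 -c "
from h import *
where();snap('a8')"
```

```text
t 7.05 tray [   7.5 -117.4   31.8] rpy [1.7986e+02 5.0000e-02 7.9440e+01] F [ 0.2 -0.4  0.1] grip 0.0007
```

View pics/a8.png

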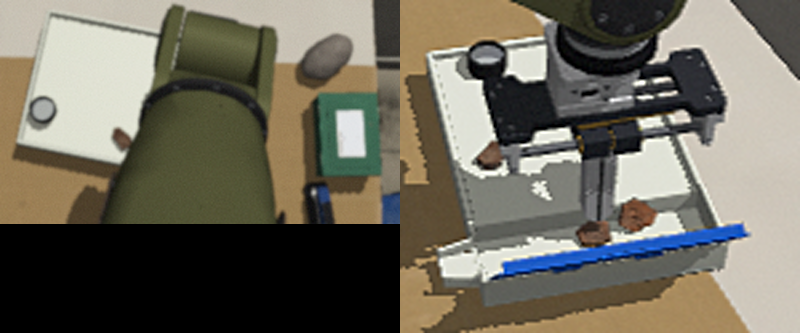

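>>> step_arm:
  steps:
    - {"x":0.002,"y":0.0,"z":-0.02,"ax":0.0,"ay":0.0,"az":0.0,"claw":0.0}
    - {"x":0.02,"y":-0.012,"z":-0.02,"ax":0.0,"ay":0.0,"az":0.2,"claw":0.0}
    - {"x":0.032,"y":-0.02,"z":0.0,"ax":0.0,"ay":0.0,"az":0.0,"claw":0.0}
    - {"x":0.032,"y":-0.02,"z":0.0,"ax":0.0,"ay":0.0,"az":0.0,"claw":0.0}
    - {"x":0.03,"y":-0.017,"z":0.0,"ax":0.0,"ay":0.0,"az":0.0,"claw":0.0}

```text
time_s: 7.57
ee_pos: [0.5153, 0.0456, 0.0729]
eef_rot: [3.139, -0.0, 1.377]
force: [0.5, 1.1, -0.4]
grip_width: 0.0005
```

>>> step_arm:
  steps:
    - {"x":0.0,"y":0.0,"z":0.0,"ax":0.0,"ay":0.0,"az":0.0,"claw":0.0}

```text
time_s: 7.65
ee_pos: [0.5136, 0.0503, 0.0732]
eef_rot: [3.139, -0.001, 1.381]
force: [0.1, -0.1, 0.2]
grip_width: 0.0007
```

```bash
python3 -c "
from h import *
where();snap('a9')"
```

```text
t 7.65 tray [-63.6   6.6  73.2] rpy [ 1.7987e+02 -5.0000e-02  7.9130e+01] F [ 0.1 -0.1  0.2] grip 0.0007
```

View pics/a9.png

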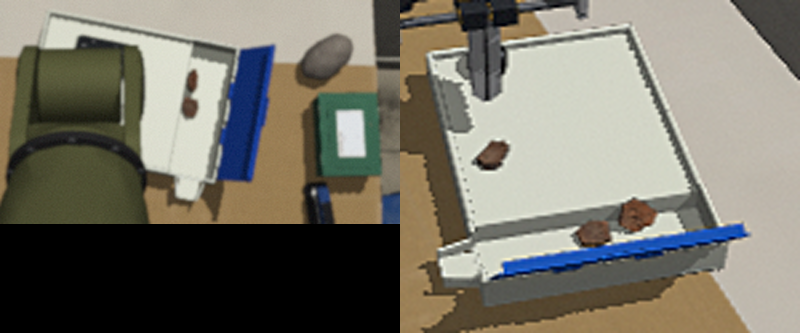

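>>> step_arm:
  steps:
    - {"x":0.0,"y":0.0,"z":0.02,"ax":0.0,"ay":0.0,"az":-0.5,"claw":0.0}
    - {"x":0.0,"y":-0.002,"z":0.014,"ax":0.0,"ay":0.0,"az":0.0,"claw":0.0}
    - {"x":0.0,"y":0.0,"z":0.006,"ax":0.0,"ay":0.0,"az":0.0,"claw":0.0}
    - {"x":0.0,"y":0.0,"z":0.0,"ax":0.0,"ay":0.0,"az":0.0,"claw":0.0}

```text
time_s: 8.08
ee_pos: [0.5156, 0.0452, 0.0326]
eef_rot: [3.135, -0.0, 1.388]
force: [0.1, 0.2, 0.3]
grip_width: 0.0002
```

```bash
python3 -c "
from h import *
where()"
```

```text
t 8.08 tray [-60.7   2.   32.6] rpy [ 1.7964e+02 -3.0000e-02  7.9550e+01] F [0.1 0.2 0.3] grip 0.0002
```

>>> step_arm:
  steps:
    - {"x":-0.003,"y":-0.003,"z":0.0015,"ax":0.0,"ay":0.0,"az":0.0,"claw":0.0}
    - {"x":-0.007,"y":-0.001,"z":0.0,"ax":0.0,"ay":0.0,"az":0.0,"claw":0.0}
    - {"x":-0.009,"y":0.0,"z":0.0,"ax":0.0,"ay":0.0,"az":0.0,"claw":0.0}
    - {"x":-0.009,"y":0.0,"z":0.0,"ax":0.0,"ay":0.0,"az":0.0,"claw":0.0}
    - {"x":-0.009,"y":0.0,"z":0.0,"ax":0.0,"ay":0.0,"az":0.0,"claw":0.0}

```text
time_s: 8.5
ee_pos: [0.5054, 0.0057, 0.0326]
eef_rot: [3.134, -0.001, 1.388]
force: [0.1, 0.6, -0.5]
grip_width: 0.0005
```

```bash
python3 -c "
from h import *
where();snap('a10')"
```

```text
t 8.5 tray [-63.7 -38.7  32.6] rpy [ 1.7954e+02 -3.0000e-02  7.9530e+01] F [ 0.1  0.6 -0.5] grip 0.0005
```

View pics/a10.png

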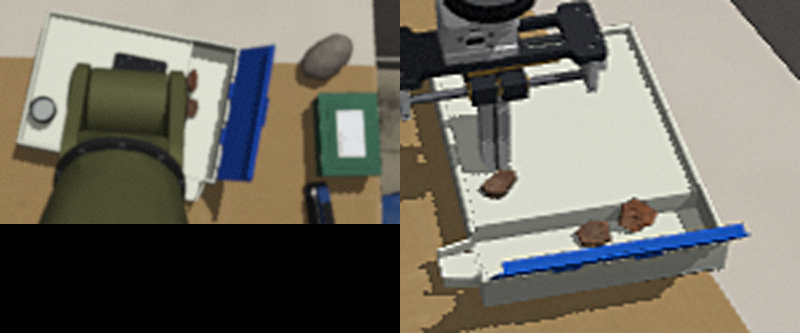

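Sherd is centred ahead of the fingers; continuing, with the faster finish that worked for sherd two.

>>> step_arm:
  steps:
    - {"x":-0.009,"y":0.001,"z":0.001,"ax":0.0,"ay":0.0,"az":0.0,"claw":0.0}
    - {"x":-0.01,"y":0.001,"z":0.0,"ax":0.0,"ay":0.0,"az":0.0,"claw":0.0}
    - {"x":-0.014,"y":0.001,"z":0.0,"ax":0.0,"ay":0.0,"az":0.0,"claw":0.0}
    - {"x":-0.018,"y":0.001,"z":0.0,"ax":0.0,"ay":0.0,"az":0.0,"claw":0.0}
    - {"x":-0.018,"y":0.0,"z":0.0,"ax":0.0,"ay":0.0,"az":0.0,"claw":0.0}

```text
time_s: 9.02
ee_pos: [0.4968, -0.0662, 0.032]
eef_rot: [3.132, -0.001, 1.39]
force: [0.8, 0.9, -0.2]
grip_width: 0.0004
```

>>> step_arm:
  steps:
    - {"x":0.0,"y":0.0,"z":0.0,"ax":0.0,"ay":0.0,"az":0.0,"claw":0.0}

```text
time_s: 9.1
ee_pos: [0.4964, -0.0687, 0.032]
eef_rot: [3.132, -0.001, 1.388]
force: [-0.1, 0.4, -0.8]
grip_width: 0.0005
```

```bash
python3 -c "
from h import *
where();snap('a11')"
```

```text
t 9.1 tray [ -59.3 -113.6   32. ] rpy [ 1.7947e+02 -3.0000e-02  7.9520e+01] F [-0.1  0.4 -0.8] grip 0.0005
```

View pics/a11.png

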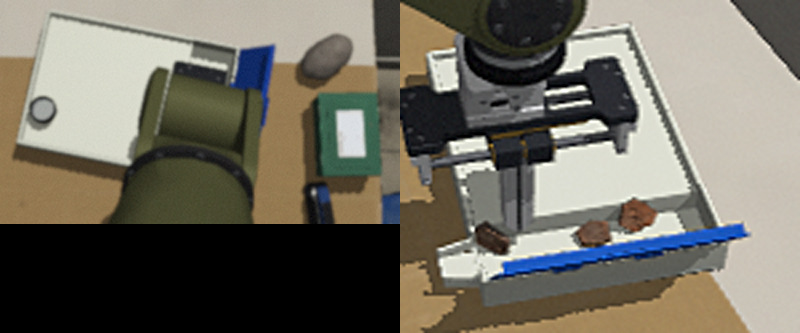

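>>> step_arm:
  steps:
    - {"x":0.004,"y":0.0,"z":-0.02,"ax":0.0,"ay":0.0,"az":0.0,"claw":0.0}
    - {"x":0.02,"y":0.015,"z":-0.03,"ax":0.0,"ay":0.0,"az":0.0,"claw":0.0}
    - {"x":0.033,"y":0.02,"z":-0.01,"ax":0.0,"ay":0.0,"az":0.0,"claw":0.0}
    - {"x":0.033,"y":0.02,"z":0.0,"ax":0.0,"ay":0.0,"az":0.0,"claw":0.0}
    - {"x":0.0,"y":0.0,"z":0.0,"ax":0.0,"ay":0.0,"az":0.0,"claw":0.0}

```text
time_s: 9.62
ee_pos: [0.5683, 0.0173, 0.0953]
eef_rot: [3.134, -0.003, 1.386]
force: [-1.1, 0.6, -0.1]
grip_width: 0.0003
```

```bash
python3 - <<'E'
from h import *
where();snap('a12',((270,110,100,140),(255,210,120,65)))
for n in("top","side"):
    p=np.load(f"pics/{n}_a12.npy");C=cloud(n,np.load(f"pics/{n}_a12d.npy"));hsv=cv2.cvtColor(p,cv2.COLOR_RGB2HSV)
    Q=totray(T,C.reshape(-1,3)).reshape(C.shape)
    m=(cv2.inRange(hsv,(0,80,20),(20,255,170))>0)&(abs(Q[...,0])<140)&(Q[...,1]>-185)&(Q[...,1]<-95)&(Q[...,2]<60)
    k,l,st,ce=cv2.connectedComponentsWithStats(m.astype(np.uint8))
    for j in range(1,k):
        if st[j,4]>15: q=Q[l==j]; print(n,ce[j].round(),st[j,4],np.percentile(q,[3,50,97],axis=0).round().tolist())
E
```

```text
t 9.62 tray [ -3.9 -16.2  95.3] rpy [ 1.7956e+02 -1.4000e-01  7.9420e+01] F [-1.1  0.6 -0.1] grip 0.0003
top [310. 160.] 45 [[31.0, -120.0, 17.0], [43.0, -115.0, 26.0], [55.0, -110.0, 34.0]]
top [308. 177.] 73 [[-7.0, -127.0, 11.0], [6.0, -119.0, 14.0], [16.0, -110.0, 18.0]]
top [319. 234.] 196 [[-139.0, -184.0, -1.0], [-124.0, -172.0, 2.0], [-100.0, -147.0, 5.0]]
side [338. 236.] 117 [[30.0, -124.0, 11.0], [43.0, -118.0, 21.0], [57.0, -112.0, 32.0]]
side [284. 244.] 82 [[-94.0, -126.0, 11.0], [-83.0, -119.0, 24.0], [-73.0, -113.0, 35.0]]
side [322. 242.] 97 [[-7.0, -133.0, 8.0], [5.0, -123.0, 12.0], [17.0, -110.0, 16.0]]
side [300. 266.] 741 [[-138.0, -184.0, -3.0], [-82.0, -175.0, -0.0], [82.0, -108.0, 3.0]]
```

View pics/a12.png

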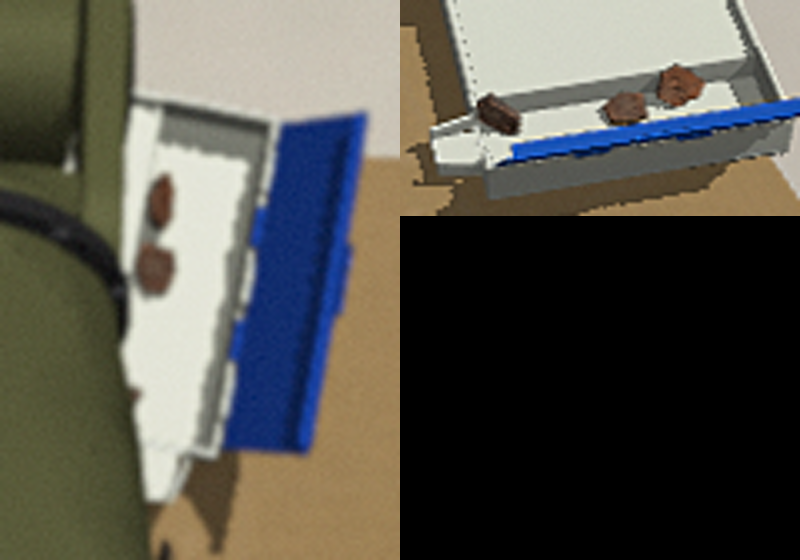

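>>> step_arm:
  steps:
    - {"x":-0.02,"y":-0.025,"z":0.0,"ax":0.0,"ay":0.0,"az":-0.3,"claw":0.0}
    - {"x":-0.02,"y":-0.025,"z":0.01,"ax":0.4,"ay":0.0,"az":0.0,"claw":0.0}
    - {"x":-0.016,"y":-0.02,"z":0.02,"ax":0.0,"ay":0.0,"az":0.0,"claw":0.0}
    - {"x":0.0,"y":0.0,"z":0.02,"ax":0.0,"ay":0.0,"az":0.0,"claw":0.0}
    - {"x":0.0,"y":0.0,"z":0.0,"ax":0.0,"ay":0.0,"az":0.0,"claw":0.0}

```text
time_s: 10.13
ee_pos: [0.4795, -0.0296, 0.0408]
eef_rot: [-3.137, -0.001, 1.393]
force: [-0.1, -0.2, -0.8]
grip_width: 0.0006
```

```bash
python3 -c "
from h import *
where()"
```

```text
t 10.13 tray [-82.9 -78.1  40.8] rpy [-1.7972e+02 -6.0000e-02  7.9800e+01] F [-0.1 -0.2 -0.8] grip 0.0006
```

>>> step_arm:
  steps:
    - {"x":0.0,"y":0.003,"z":0.006,"ax":0.0,"ay":0.0,"az":0.0,"claw":0.0}
    - {"x":-0.006,"y":0.001,"z":0.003,"ax":0.0,"ay":0.0,"az":0.0,"claw":0.0}
    - {"x":-0.007,"y":0.0,"z":0.0,"ax":0.0,"ay":0.0,"az":0.0,"claw":0.0}
    - {"x":-0.007,"y":0.0,"z":0.0,"ax":0.0,"ay":0.0,"az":0.0,"claw":0.0}

```text
time_s: 10.47
ee_pos: [0.4803, -0.0512, 0.0325]
eef_rot: [-3.137, -0.001, 1.394]
force: [-0.1, -0.1, -0.2]
grip_width: 0.0005
```

```bash
python3 -c "
from h import *
where();snap('a13',((270,110,100,140),(255,190,120,85)))"
```

```text
t 10.47 tray [-78.3 -99.2  32.5] rpy [-1.7972e+02 -6.0000e-02  7.9850e+01] F [-0.1 -0.1 -0.2] grip 0.0005
```

View pics/a13.png

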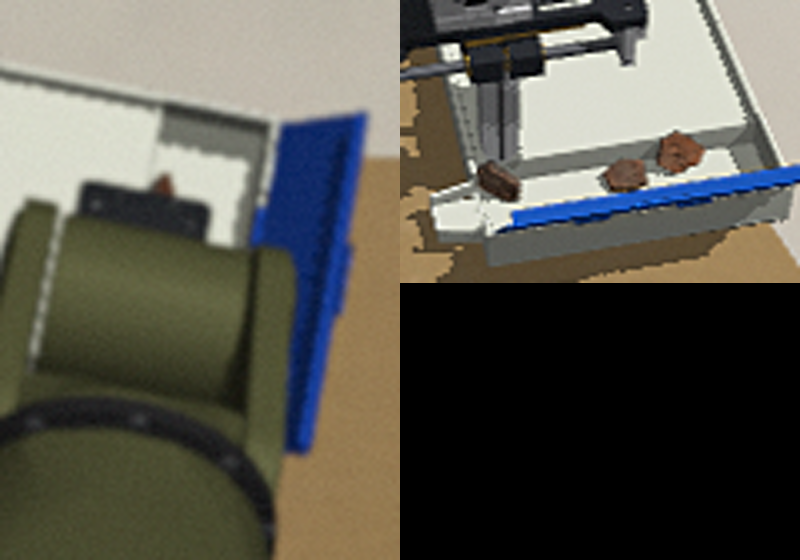

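>>> step_arm:
  steps:
    - {"x":-0.008,"y":0.0,"z":0.001,"ax":0.0,"ay":0.0,"az":0.0,"claw":0.0}
    - {"x":-0.008,"y":0.0,"z":0.001,"ax":0.0,"ay":0.0,"az":0.0,"claw":0.0}
    - {"x":-0.008,"y":0.0,"z":0.001,"ax":0.0,"ay":0.0,"az":0.0,"claw":0.0}
    - {"x":-0.006,"y":0.0,"z":0.0,"ax":0.0,"ay":0.0,"az":0.0,"claw":0.0}

```text
time_s: 10.9
ee_pos: [0.4753, -0.0834, 0.0303]
eef_rot: [-3.139, -0.001, 1.393]
force: [0.2, -0.5, -0.5]
grip_width: 0.0007
```

```bash
python3 -c "
from h import *
where();snap('a14',((270,110,100,140),(255,190,120,85)))"
```

```text
t 10.9 tray [ -77.4 -131.7   30.3] rpy [-1.7986e+02 -5.0000e-02  7.9830e+01] F [ 0.2 -0.5 -0.5] grip 0.0007
```

View pics/a14.png

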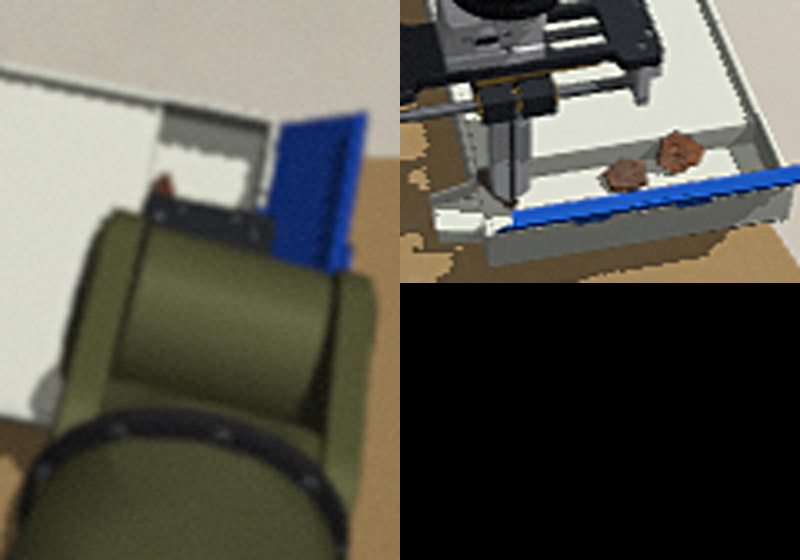

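>>> step_arm:
  steps:
    - {"x":0.0,"y":0.0,"z":-0.02,"ax":0.0,"ay":0.0,"az":0.0,"claw":0.0}
    - {"x":0.01,"y":0.02,"z":-0.025,"ax":0.0,"ay":0.0,"az":0.0,"claw":0.0}
    - {"x":0.03,"y":0.02,"z":-0.005,"ax":0.0,"ay":0.0,"az":0.0,"claw":0.0}
    - {"x":0.03,"y":0.0,"z":0.0,"ax":0.0,"ay":0.0,"az":0.0,"claw":0.0}
    - {"x":0.03,"y":0.0,"z":0.0,"ax":0.0,"ay":0.0,"az":0.0,"claw":0.0}

```text
time_s: 11.42
ee_pos: [0.5339, 0.0064, 0.0827]
eef_rot: [-3.138, -0.002, 1.384]
force: [0.5, 0.4, 0.7]
grip_width: 0.0005
```

```bash
cat >> h.py <<'E'
def sherds(tag):
  for n in("top","side"):
    p=np.load(f"pics/{n}_{tag}.npy");C=cloud(n,np.load(f"pics/{n}_{tag}d.npy"));hsv=cv2.cvtColor(p,cv2.COLOR_RGB2HSV)
    Q=totray(T,C.reshape(-1,3)).reshape(C.shape)
    m=(cv2.inRange(hsv,(0,80,20),(20,255,170))>0)&(abs(Q[...,0])<100)&(Q[...,1]>-180)&(Q[...,1]<60)&(Q[...,2]<60)&(Q[...,2]>5)
    k,l,st,ce=cv2.connectedComponentsWithStats(m.astype(np.uint8))
    for j in range(1,k):
        if st[j,4]>15: q=Q[l==j]; print(n,ce[j].round(),st[j,4],np.percentile(q,[3,50,97],axis=0).round().tolist())
E
python3 -c "
from h import *
where();snap('a15',((270,110,100,140),(255,190,120,85)));sherds('a15')"
```

```text
t 11.42 tray [-35.9 -33.   82.7] rpy [-1.7978e+02 -9.0000e-02  7.9270e+01] F [0.5 0.4 0.7] grip 0.0005
top [310. 160.] 37 [[30.0, -120.0, 16.0], [43.0, -116.0, 24.0], [58.0, -113.0, 31.0]]
top [310. 177.] 44 [[-8.0, -128.0, 12.0], [5.0, -123.0, 15.0], [15.0, -117.0, 18.0]]
side [338. 236.] 118 [[30.0, -124.0, 10.0], [43.0, -118.0, 20.0], [57.0, -111.0, 32.0]]
side [322. 242.] 94 [[-7.0, -132.0, 8.0], [5.0, -123.0, 12.0], [17.0, -110.0, 16.0]]
side [284. 246.] 32 [[-92.0, -135.0, 18.0], [-84.0, -126.0, 24.0], [-76.0, -113.0, 34.0]]
```

View pics/a15.png

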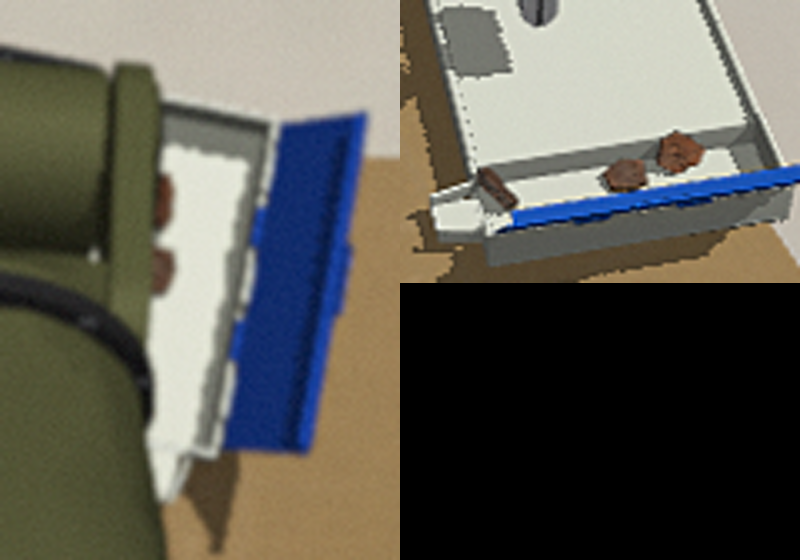

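>>> step_arm:
  steps:
    - {"x":0.035,"y":0.0,"z":-0.02,"ax":0.0,"ay":0.0,"az":0.4,"claw":0.0}
    - {"x":0.035,"y":0.0,"z":-0.01,"ax":0.0,"ay":0.0,"az":0.0,"claw":0.0}
    - {"x":0.035,"y":0.0,"z":0.0,"ax":0.0,"ay":0.0,"az":0.0,"claw":0.0}

```text
time_s: 11.77
ee_pos: [0.5526, 0.1091, 0.112]
eef_rot: [-3.135, -0.001, 1.375]
force: [0.4, -0.1, -0.5]
grip_width: 0.0005
```

```bash

python3 -c "
from h import *
where();snap('a16',((280,120,80,112),(265,210,80,60)));sherds('a16')"
```

```text
t 11.77 tray [-35.7  71.4 112. ] rpy [-1.796e+02 -4.000e-02  7.880e+01] F [ 0.4 -0.1 -0.5] grip 0.0005
top [310. 160.] 44 [[30.0, -120.0, 17.0], [43.0, -115.0, 27.0], [56.0, -110.0, 36.0]]
top [308. 177.] 74 [[-8.0, -128.0, 11.0], [5.0, -119.0, 14.0], [16.0, -111.0, 18.0]]
top [303. 213.] 35 [[-92.0, -129.0, 16.0], [-85.0, -122.0, 27.0], [-78.0, -113.0, 36.0]]
side [338. 236.] 119 [[30.0, -124.0, 9.0], [43.0, -118.0, 20.0], [57.0, -111.0, 32.0]]
side [322. 242.] 94 [[-7.0, -132.0, 8.0], [5.0, -123.0, 12.0], [18.0, -110.0, 15.0]]
side [284. 246.] 36 [[-91.0, -135.0, 14.0], [-84.0, -128.0, 25.0], [-76.0, -114.0, 33.0]]
```

View pics/a16.png

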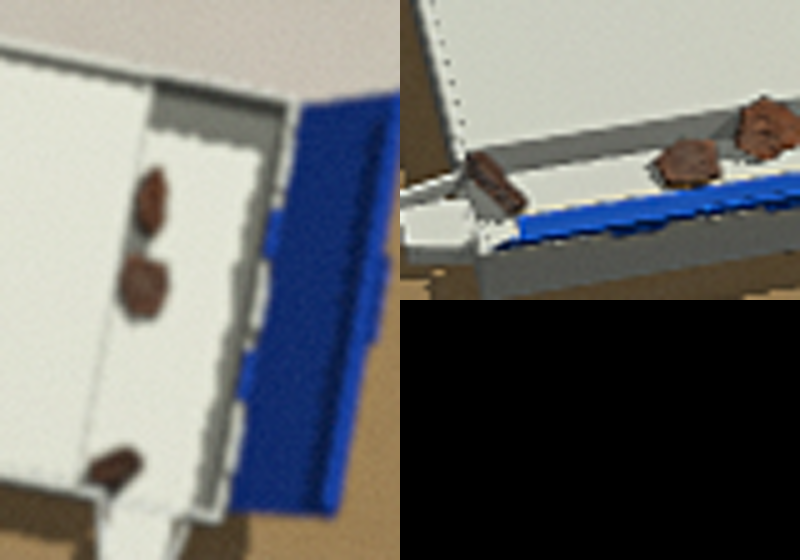

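```bash

python3 - <<'E'
from h import *
for z in (.03,.036):
    print(totray(T,onplane("top",[(299.4,219.4),(316.6,224),(300,233.4),(312.5,235.6)],z)).round())
p=np.load("pics/top_a16.npy");C=cloud("top",np.load("pics/top_a16d.npy"))
Q=totray(T,C.reshape(-1,3)).reshape(C.shape)
for v in range(206,238,2):
    print(v,[tuple(Q[v,u].round().astype(int)) for u in range(296,322,3)])
for n,box in (("side",(270,210,60,55)),("top",(290,195,40,45))):
    p=np.load(f"pics/{n}_a16.npy"); x,y,w,h=box
    cv2.imwrite(f"pics/z_{n}.png",cv2.resize(p[y:y+h,x:x+w,::-1],None,fx=10,fy=10,interpolation=cv2.INTER_CUBIC))
E
```

```text
[[-101. -116.   30.]
 [-104. -157.   30.]
 [-132. -124.   30.]
 [-132. -153.   30.]]
[[-102. -116.   36.]
 [-104. -157.   36.]
 [-133. -123.   36.]
 [-132. -152.   36.]]
206 [(np.int64(-72), np.int64(-103), np.int64(32)), (np.int64(-67), np.int64(-111), np.int64(5)), (np.int64(-66), np.int64(-118), np.int64(4)), (np.int64(-65), np.int64(-125), np.int64(9)), (np.int64(-63), np.int64(-132), np.int64(7)), (np.int64(-63), np.int64(-138), np.int64(12)), (np.int64(-61), np.int64(-146), np.int64(7)), (np.int64(-59), np.int64(-153), np.int64(7)), (np.int64(-58), np.int64(-160), np.int64(7))]
208 [(np.int64(-77), np.int64(-104), np.int64(32)), (np.int64(-72), np.int64(-112), np.int64(8)), (np.int64(-71), np.int64(-119), np.int64(8)), (np.int64(-70), np.int64(-126), np.int64(8)), (np.int64(-68), np.int64(-133), np.int64(4)), (np.int64(-67), np.int64(-140), np.int64(10)), (np.int64(-65), np.int64(-147), np.int64(7)), (np.int64(-64), np.int64(-154), np.int64(8)), (np.int64(-63), np.int64(-161), np.int64(8))]
210 [(np.int64(-78), np.int64(-106), np.int64(8)), (np.int64(-77), np.int64(-112), np.in
[... 5217 characters left out ...]
), np.int64(-136), np.int64(15)), (np.int64(-129), np.int64(-143), np.int64(17)), (np.int64(-128), np.int64(-150), np.int64(16)), (np.int64(-125), np.int64(-159), np.int64(-1)), (np.int64(-124), np.int64(-166), np.int64(1)), (np.int64(-123), np.int64(-172), np.int64(3))]
236 [(np.int64(-138), np.int64(-117), np.int64(2)), (np.int64(-137), np.int64(-125), np.int64(-1)), (np.int64(-136), np.int64(-131), np.int64(2)), (np.int64(-135), np.int64(-138), np.int64(4)), (np.int64(-133), np.int64(-145), np.int64(1)), (np.int64(-132), np.int64(-152), np.int64(2)), (np.int64(-130), np.int64(-159), np.int64(1)), (np.int64(-129), np.int64(-166), np.int64(2)), (np.int64(-128), np.int64(-173), np.int64(5))]
```

View pics/z_side.png

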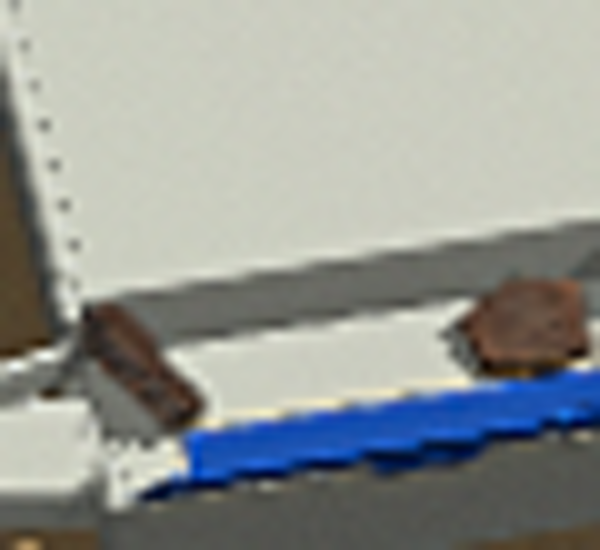

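View pics/z_top.png

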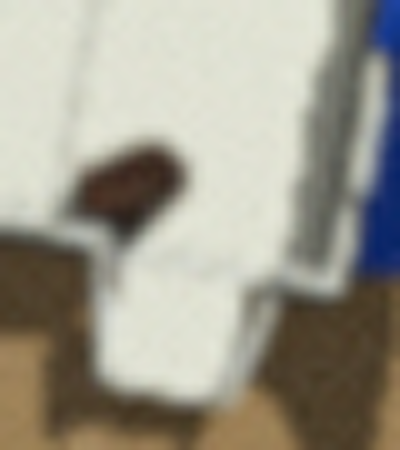

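>>> step_arm:
  steps:
    - {"x":-0.034,"y":-0.013,"z":0.0,"ax":0.0,"ay":0.0,"az":-0.9,"claw":0.0}
    - {"x":-0.034,"y":-0.013,"z":0.0,"ax":0.0,"ay":0.0,"az":0.0,"claw":0.0}
    - {"x":-0.034,"y":-0.013,"z":0.0,"ax":0.0,"ay":0.0,"az":0.0,"claw":0.0}
    - {"x":-0.034,"y":-0.014,"z":0.0,"ax":0.0,"ay":0.0,"az":0.0,"claw":0.0}
    - {"x":-0.034,"y":-0.014,"z":0.0,"ax":0.0,"ay":0.0,"az":0.0,"claw":0.0}

```text
time_s: 12.28
ee_pos: [0.4532, -0.0463, 0.1088]
eef_rot: [-3.132, -0.001, 1.406]
force: [0.1, -0.3, 0.3]
grip_width: 0.0005
```

>>> step_arm:
  steps:
    - {"x":0.0,"y":0.0,"z":0.0,"ax":0.0,"ay":0.0,"az":0.0,"claw":0.0}

```text
time_s: 12.37
ee_pos: [0.4501, -0.0505, 0.1085]
eef_rot: [-3.13, -0.0, 1.403]
force: [-0.5, 0.4, -0.2]
grip_width: -0.0
```

```bash

python3 -c "
from h import *
where()"
```

```text
t 12.37 tray [-108.1 -103.9  108.5] rpy [-1.7936e+02 -1.0000e-02  8.0380e+01] F [-0.5  0.4 -0.2] grip -0.0
```

>>> step_arm:
  steps:
    - {"x":-0.012,"y":-0.004,"z":0.01,"ax":-0.6,"ay":0.0,"az":0.6,"claw":0.0}
    - {"x":-0.01,"y":-0.002,"z":0.02,"ax":0.0,"ay":0.0,"az":0.0,"claw":0.0}
    - {"x":0.0,"y":0.0,"z":0.02,"ax":0.0,"ay":0.0,"az":0.0,"claw":0.0}
    - {"x":0.0,"y":0.0,"z":0.0,"ax":0.0,"ay":0.0,"az":0.0,"claw":0.0}

```text
time_s: 12.7
ee_pos: [0.4382, -0.0764, 0.0579]
eef_rot: [3.139, 0.0, 1.385]
force: [-0.8, 0.5, 0.1]
grip_width: 0.0003
```

```bash

python3 -c "
from h import *
where()"
```

```text
t 12.7 tray [-115.3 -131.5   57.9] rpy [1.7985e+02 2.0000e-02 7.9370e+01] F [-0.8  0.5  0.1] grip 0.0003
```

>>> step_arm:
  steps:
    - {"x":0.002,"y":0.0,"z":0.012,"ax":0.0,"ay":0.0,"az":-0.3,"claw":0.0}
    - {"x":0.002,"y":0.0,"z":0.01,"ax":0.0,"ay":0.0,"az":0.0,"claw":0.0}
    - {"x":0.0,"y":0.0,"z":0.005,"ax":0.0,"ay":0.0,"az":0.0,"claw":0.0}
    - {"x":0.0,"y":0.0,"z":0.0,"ax":0.0,"ay":0.0,"az":0.0,"claw":0.0}

```text
time_s: 13.03
ee_pos: [0.4391, -0.0732, 0.0311]
eef_rot: [3.139, 0.001, 1.39]
force: [0.6, -0.8, -0.3]
grip_width: 0.0002
```

```bash

python3 -c "
from h import *
where();snap('a17',((280,120,80,112),(255,190,100,75)))"
```

```text
t 13.03 tray [-114.9 -128.2   31.1] rpy [1.7987e+02 3.0000e-02 7.9620e+01] F [ 0.6 -0.8 -0.3] grip 0.0002
```

View pics/a17.png

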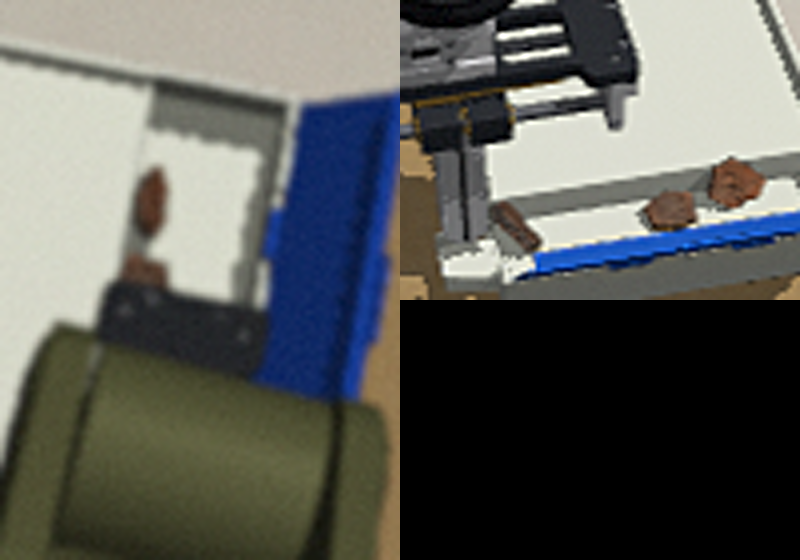

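Fingers stand over the spout at (-115,-128), just outside sherd 3 (side view px ~(520,225) in the zoom). Go 3 mm lower and push toward +x (tool +y) to topple it.

>>> step_arm:
  steps:
    - {"x":0.0,"y":0.0,"z":0.003,"ax":0.0,"ay":0.0,"az":0.0,"claw":0.0}
    - {"x":0.0,"y":0.007,"z":0.0,"ax":0.0,"ay":0.0,"az":0.0,"claw":0.0}
    - {"x":0.0,"y":0.008,"z":0.0,"ax":0.0,"ay":0.0,"az":0.0,"claw":0.0}
    - {"x":0.0,"y":0.008,"z":0.0,"ax":0.0,"ay":0.0,"az":0.0,"claw":0.0}

```text
time_s: 13.47
ee_pos: [0.4643, -0.0777, 0.0307]
eef_rot: [3.136, 0.001, 1.39]
force: [-0.4, -0.1, 0.0]
grip_width: 0.0005
```

```bash

python3 -c "
from h import *
where();snap('a18',((280,120,80,112),(255,190,100,75)))"
```

```text
t 13.47 tray [ -89.4 -128.2   30.7] rpy [1.7966e+02 5.0000e-02 7.9640e+01] F [-0.4 -0.1  0. ] grip 0.0005
```

View pics/a18.png

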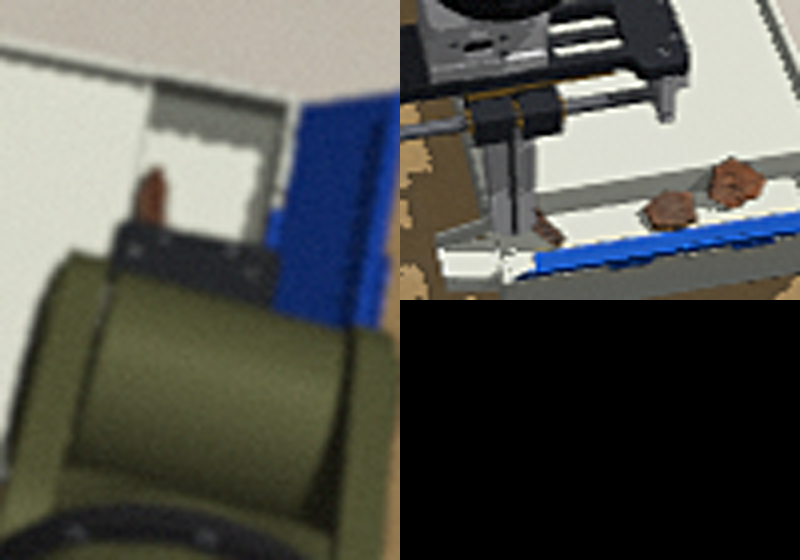

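>>> step_arm:
  steps:
    - {"x":0.0,"y":0.007,"z":0.0,"ax":0.0,"ay":0.0,"az":0.0,"claw":0.0}
    - {"x":0.0,"y":0.008,"z":0.001,"ax":0.0,"ay":0.0,"az":0.0,"claw":0.0}
    - {"x":0.0,"y":0.007,"z":0.001,"ax":0.0,"ay":0.0,"az":0.0,"claw":0.0}
    - {"x":0.0,"y":0.0,"z":0.0,"ax":0.0,"ay":0.0,"az":0.0,"claw":0.0}

```text
time_s: 13.9
ee_pos: [0.4889, -0.0823, 0.0286]
eef_rot: [3.135, 0.001, 1.39]
force: [-0.1, -1.6, 1.1]
grip_width: 0.0004
```

```bash

python3 -c "
from h import *
where();snap('a19',((280,120,80,112),(255,190,100,75)))"
```

```text
t 13.9 tray [ -64.3 -128.3   28.6] rpy [1.7961e+02 5.0000e-02 7.9640e+01] F [-0.1 -1.6  1.1] grip 0.0004
```

View pics/a19.png

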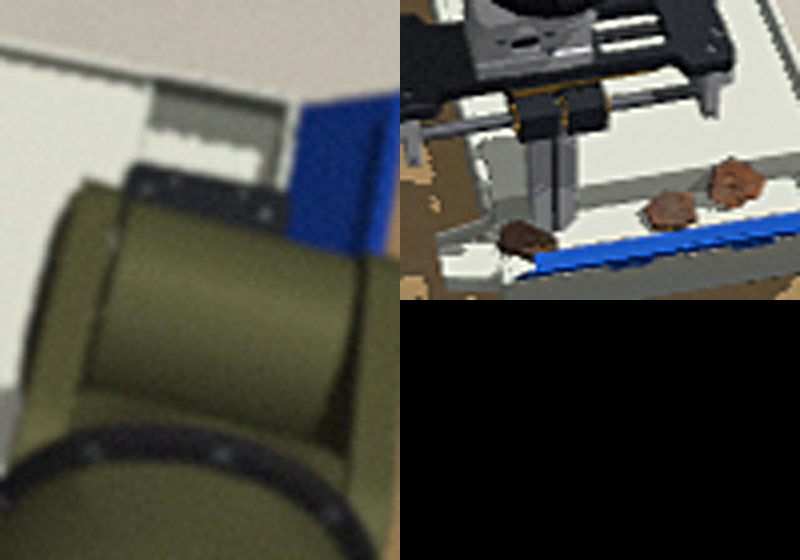

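>>> step_arm:
  steps:
    - {"x":0.0,"y":0.0,"z":-0.025,"ax":0.0,"ay":0.0,"az":0.0,"claw":0.0}
    - {"x":0.01,"y":0.02,"z":-0.018,"ax":0.3,"ay":0.0,"az":0.0,"claw":0.0}
    - {"x":0.012,"y":0.035,"z":0.0,"ax":0.0,"ay":0.0,"az":0.0,"claw":0.0}
    - {"x":0.012,"y":0.035,"z":0.0,"ax":0.0,"ay":0.0,"az":0.0,"claw":0.0}
    - {"x":0.008,"y":0.014,"z":0.0,"ax":0.0,"ay":0.0,"az":0.0,"claw":0.0}

```text
time_s: 14.42
ee_pos: [0.5972, -0.059, 0.0732]
eef_rot: [-3.138, 0.001, 1.388]
force: [-0.2, 0.2, 0.4]
grip_width: 0.0004
```

```bash

python3 -c "
from h import *
where();snap('a20',((280,120,80,112),(255,190,100,75)));sherds('a20')"
```

```text
t 14.42 tray [ 38.1 -86.1  73.2] rpy [-1.7982e+02  3.0000e-02  7.9500e+01] F [-0.2  0.2  0.4] grip 0.0004
side [338. 236.] 117 [[30.0, -123.0, 10.0], [43.0, -118.0, 21.0], [58.0, -111.0, 33.0]]
side [322. 242.] 96 [[-7.0, -133.0, 8.0], [5.0, -123.0, 13.0], [17.0, -110.0, 16.0]]
side [286. 249.] 84 [[-93.0, -136.0, 9.0], [-81.0, -127.0, 14.0], [-67.0, -115.0, 17.0]]
```

View pics/a20.png

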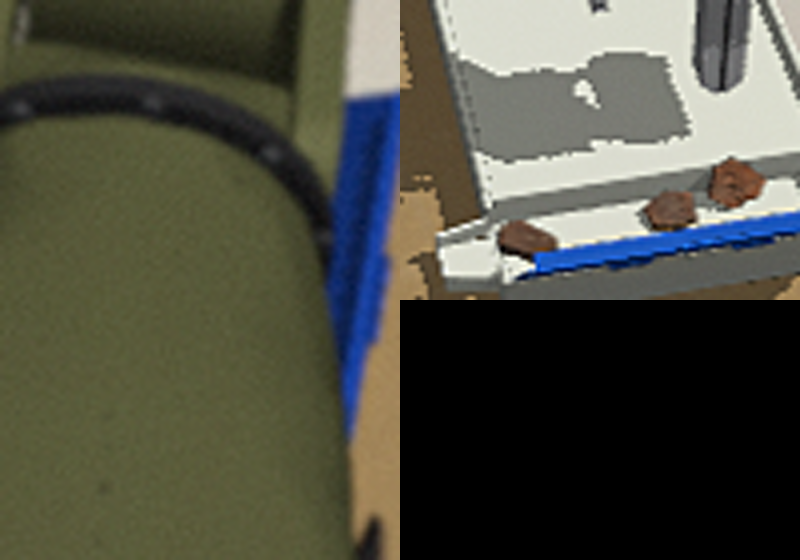

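>>> step_arm:
  steps:
    - {"x":0.0,"y":0.002,"z":0.02,"ax":0.0,"ay":0.0,"az":0.0,"claw":0.0}
    - {"x":0.0,"y":0.0,"z":0.015,"ax":0.0,"ay":0.0,"az":0.0,"claw":0.0}
    - {"x":0.0,"y":0.0,"z":0.006,"ax":0.0,"ay":0.0,"az":0.0,"claw":0.0}
    - {"x":0.0,"y":0.0,"z":0.0,"ax":0.0,"ay":0.0,"az":0.0,"claw":0.0}

```text
time_s: 14.85
ee_pos: [0.5951, -0.059, 0.0296]
eef_rot: [-3.135, 0.001, 1.389]
force: [-0.5, 0.7, -0.3]
grip_width: 0.0007
```

```bash

python3 -c "
from h import *
where()"
```

```text
t 14.85 tray [ 36.  -86.5  29.6] rpy [-1.7962e+02  4.0000e-02  7.9600e+01] F [-0.5  0.7 -0.3] grip 0.0007
```

>>> step_arm:
  steps:
    - {"x":0.0,"y":0.005,"z":-0.0005,"ax":0.0,"ay":0.0,"az":0.0,"claw":0.0}
    - {"x":-0.006,"y":0.002,"z":0.0,"ax":0.0,"ay":0.0,"az":0.0,"claw":0.0}
    - {"x":-0.008,"y":0.0,"z":0.0,"ax":0.0,"ay":0.0,"az":0.0,"claw":0.0}
    - {"x":-0.008,"y":0.0,"z":0.0,"ax":0.0,"ay":0.0,"az":0.0,"claw":0.0}

```text
time_s: 15.18
ee_pos: [0.5984, -0.083, 0.0327]
eef_rot: [-3.137, 0.001, 1.39]
force: [-0.7, 0.3, -0.4]
grip_width: 0.0007
```

```bash

python3 -c "
from h import *
where()"
```

```text
t 15.18 tray [  43.6 -109.5   32.7] rpy [-1.7974e+02  4.0000e-02  7.9660e+01] F [-0.7  0.3 -0.4] grip 0.0007
```

>>> step_arm:
  steps:
    - {"x":0.01,"y":0.0,"z":0.0,"ax":0.0,"ay":0.0,"az":0.0,"claw":0.0}
    - {"x":0.01,"y":0.0,"z":0.002,"ax":0.0,"ay":0.0,"az":0.0,"claw":0.0}
    - {"x":0.0,"y":0.0,"z":0.001,"ax":0.0,"ay":0.0,"az":0.0,"claw":0.0}

```text
time_s: 15.43
ee_pos: [0.6023, -0.0653, 0.031]
eef_rot: [-3.139, 0.001, 1.387]
force: [-0.4, 0.2, 0.4]
grip_width: 0.0004
```

```bash

python3 -c "
from h import *
where();snap('a21',((280,120,80,112),(295,190,100,75)));sherds('a21')"
```

```text
t 15.43 tray [ 44.3 -91.4  31. ] rpy [-1.7987e+02  5.0000e-02  7.9450e+01] F [-0.4  0.2  0.4] grip 0.0004
side [322. 242.] 92 [[-7.0, -132.0, 7.0], [5.0, -123.0, 12.0], [17.0, -110.0, 16.0]]
side [344. 242.] 30 [[40.0, -139.0, 9.0], [52.0, -134.0, 13.0], [62.0, -129.0, 16.0]]
side [286. 249.] 85 [[-93.0, -136.0, 10.0], [-81.0, -128.0, 14.0], [-67.0, -115.0, 17.0]]
```

View pics/a21.png

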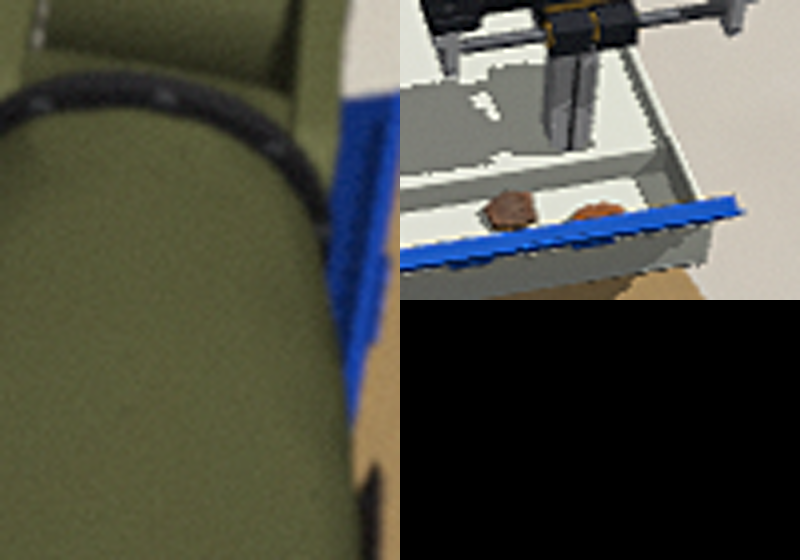

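>>> step_arm:
  steps:
    - {"x":0.0,"y":0.0,"z":-0.03,"ax":0.0,"ay":0.0,"az":0.3,"claw":0.0}
    - {"x":0.0,"y":0.0,"z":-0.035,"ax":0.0,"ay":0.0,"az":0.0,"claw":0.0}
    - {"x":0.0,"y":0.0,"z":-0.035,"ax":0.0,"ay":0.0,"az":0.0,"claw":0.0}
    - {"x":0.0,"y":-0.01,"z":-0.03,"ax":0.0,"ay":0.0,"az":0.0,"claw":0.0}
    - {"x":-0.03,"y":-0.01,"z":0.0,"ax":0.0,"ay":0.0,"az":0.0,"claw":0.0}

```text
time_s: 15.95
ee_pos: [0.5765, -0.0881, 0.1634]
eef_rot: [-3.132, 0.001, 1.387]
force: [1.2, -1.0, 0.7]
grip_width: 0.0002
```

>>> step_arm:
  steps:
    - {"x":-0.036,"y":-0.01,"z":0.0,"ax":0.0,"ay":0.0,"az":0.0,"claw":0.0}
    - {"x":-0.036,"y":-0.01,"z":0.0,"ax":0.0,"ay":0.0,"az":0.0,"claw":0.0}
    - {"x":-0.036,"y":-0.006,"z":0.0,"ax":0.0,"ay":0.0,"az":0.0,"claw":0.0}
    - {"x":-0.02,"y":0.0,"z":0.0,"ax":0.0,"ay":0.0,"az":0.0,"claw":0.0}
    - {"x":0.0,"y":0.0,"z":0.0,"ax":0.0,"ay":0.0,"az":0.0,"claw":0.0}

```text
time_s: 16.37
ee_pos: [0.524, -0.2156, 0.1673]
eef_rot: [-3.137, 0.003, 1.39]
force: [-0.5, -0.4, 0.1]
grip_width: 0.0006
```

```bash

python3 -c "
from h import *
where();snap('a22',((190,110,250,140),(230,130,180,135)));sherds('a22')"
```

```text
t 16.37 tray [  -6.  -253.2  167.3] rpy [-1.7974e+02  1.7000e-01  7.9620e+01] F [-0.5 -0.4  0.1] grip 0.0006
top [320. 160.] 95 [[37.0, -151.0, 12.0], [49.0, -140.0, 15.0], [62.0, -130.0, 19.0]]
top [308. 177.] 70 [[-7.0, -128.0, 11.0], [5.0, -119.0, 14.0], [15.0, -111.0, 18.0]]
top [304. 212.] 62 [[-91.0, -133.0, 13.0], [-81.0, -125.0, 16.0], [-70.0, -116.0, 19.0]]
side [322. 242.] 92 [[-7.0, -133.0, 7.0], [5.0, -123.0, 12.0], [17.0, -110.0, 16.0]]
side [344. 243.] 16 [[41.0, -139.0, 9.0], [55.0, -135.0, 13.0], [61.0, -130.0, 16.0]]
side [286. 249.] 81 [[-93.0, -136.0, 9.0], [-82.0, -128.0, 14.0], [-67.0, -116.0, 17.0]]
```

View pics/a22.png

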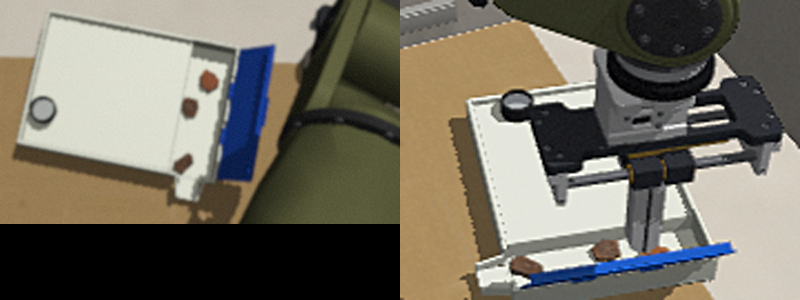

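>>> step_arm:
  steps:
    - {"x":0.0,"y":0.003,"z":0.03,"ax":0.0,"ay":0.0,"az":0.0,"claw":0.0}
    - {"x":0.0,"y":0.003,"z":0.03,"ax":0.0,"ay":0.0,"az":0.0,"claw":0.0}
    - {"x":0.0,"y":0.0,"z":0.02,"ax":0.0,"ay":0.0,"az":0.0,"claw":0.0}
    - {"x":0.0,"y":0.0,"z":0.01,"ax":0.0,"ay":0.0,"az":0.0,"claw":0.0}
    - {"x":0.0,"y":0.0,"z":0.0,"ax":0.0,"ay":0.0,"az":0.0,"claw":0.0}

```text
time_s: 16.88
ee_pos: [0.5336, -0.208, 0.0749]
eef_rot: [-3.14, 0.002, 1.397]
force: [-0.7, -0.5, -0.1]
grip_width: 0.0006
```

```bash

python3 -c "
from h import *
where();snap('a23',((190,110,250,140),(230,130,180,135)))"
```

```text
t 16.88 tray [   2.  -244.    74.9] rpy [-1.799e+02  1.300e-01  8.006e+01] F [-0.7 -0.5 -0.1] grip 0.0006
```

View pics/a23.png

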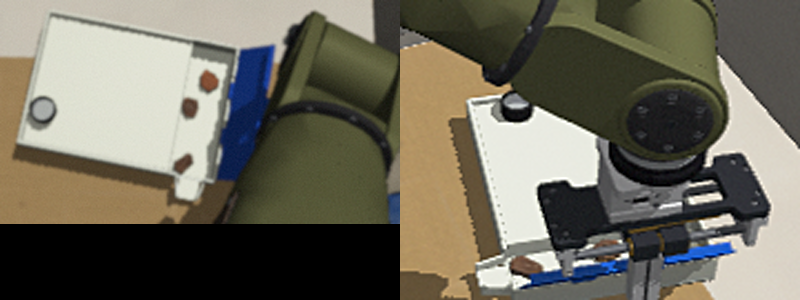

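>>> step_arm:
  steps:
    - {"x":0.009,"y":0.0,"z":0.001,"ax":0.0,"ay":0.0,"az":0.0,"claw":0.0}
    - {"x":0.01,"y":0.0,"z":0.001,"ax":0.0,"ay":0.0,"az":0.0,"claw":0.0}
    - {"x":0.01,"y":0.0,"z":0.0,"ax":0.0,"ay":0.0,"az":0.0,"claw":0.0}
    - {"x":0.01,"y":0.0,"z":0.0,"ax":0.0,"ay":0.0,"az":0.0,"claw":0.0}
    - {"x":0.01,"y":0.0,"z":0.0,"ax":0.0,"ay":0.0,"az":0.0,"claw":0.0}

```text
time_s: 17.4
ee_pos: [0.5458, -0.1573, 0.0801]
eef_rot: [3.133, 0.005, 1.396]
force: [-0.3, -0.6, 0.5]
grip_width: 0.0003
```

```bash

python3 -c "
from h import *
where();snap('a24',((190,110,250,140),(230,130,180,135)))"
```

```text
t 17.4 tray [   5.  -191.9   80.1] rpy [179.49   0.29  79.98] F [-0.3 -0.6  0.5] grip 0.0003
```

View pics/a24.png

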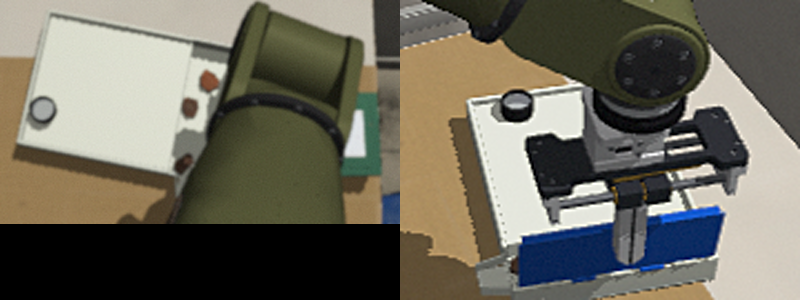

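>>> step_arm:
  steps:
    - {"x":0.01,"y":-0.001,"z":0.003,"ax":0.0,"ay":0.0,"az":0.0,"claw":0.0}
    - {"x":0.01,"y":-0.001,"z":0.003,"ax":0.0,"ay":0.0,"az":0.0,"claw":0.0}
    - {"x":0.01,"y":-0.001,"z":0.002,"ax":0.0,"ay":0.0,"az":0.0,"claw":0.0}
    - {"x":0.01,"y":0.0,"z":0.002,"ax":0.0,"ay":0.0,"az":0.0,"claw":0.0}

```text
time_s: 17.83
ee_pos: [0.55, -0.1147, 0.0692]
eef_rot: [3.132, 0.005, 1.396]
force: [0.2, -0.2, 0.1]
grip_width: 0.0006
```

```bash

python3 -c "
from h import *
where();snap('a25',((190,110,250,140),(230,130,180,135)))"
```

```text
t 17.83 tray [   1.6 -149.3   69.2] rpy [179.47   0.3   79.99] F [ 0.2 -0.2  0.1] grip 0.0006
```

View pics/a25.png

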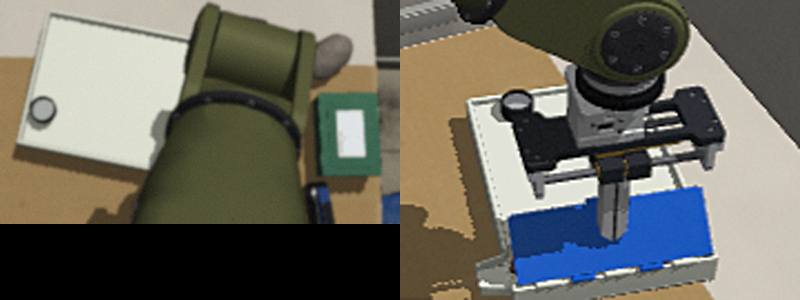

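>>> step_arm:
  steps:
    - {"x":0.008,"y":0.0,"z":0.003,"ax":0.0,"ay":0.0,"az":0.0,"claw":0.0}
    - {"x":0.008,"y":0.0,"z":0.005,"ax":0.0,"ay":0.0,"az":0.0,"claw":0.0}
    - {"x":0.006,"y":0.0,"z":0.005,"ax":0.0,"ay":0.0,"az":0.0,"claw":0.0}
    - {"x":0.004,"y":0.0,"z":0.005,"ax":0.0,"ay":0.0,"az":0.0,"claw":0.0}

```text
time_s: 18.27
ee_pos: [0.5555, -0.0869, 0.0501]
eef_rot: [3.132, 0.005, 1.397]
force: [0.2, -0.1, -0.2]
grip_width: 0.0004
```

```bash

python3 -c "
from h import *
where();snap('a26',((190,110,250,140),(230,130,180,135)))"
```

```text
t 18.27 tray [   2.1 -120.9   50.1] rpy [179.42   0.29  80.05] F [ 0.2 -0.1 -0.2] grip 0.0004
```

View pics/a26.png

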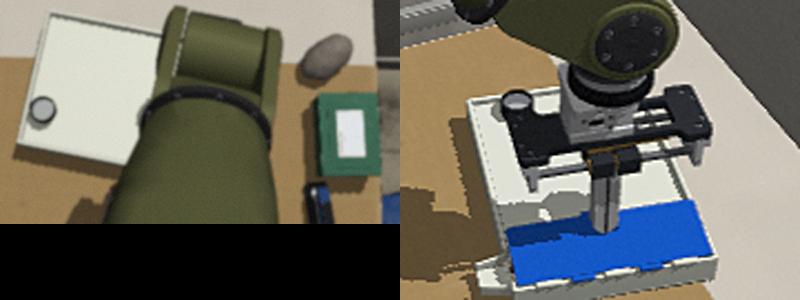

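Now press straight down at y about -118, in small rows, watching the force.

>>> step_arm:
  steps:
    - {"x":0.002,"y":0.0,"z":0.004,"ax":0.0,"ay":0.0,"az":0.0,"claw":0.0}
    - {"x":0.002,"y":0.0,"z":0.003,"ax":0.0,"ay":0.0,"az":0.0,"claw":0.0}
    - {"x":0.0,"y":0.0,"z":0.002,"ax":0.0,"ay":0.0,"az":0.0,"claw":0.0}
    - {"x":0.0,"y":0.0,"z":0.001,"ax":0.0,"ay":0.0,"az":0.0,"claw":0.0}

```text
time_s: 18.7
ee_pos: [0.556, -0.0831, 0.0388]
eef_rot: [3.133, 0.005, 1.397]
force: [-5.9, 0.3, 14.7]
grip_width: 0.0005
```

```bash

python3 -c "
from h import *
where()"
```

```text
t 18.7 tray [   1.9 -117.2   38.8] rpy [179.5    0.29  80.05] F [-5.9  0.3 14.7] grip 0.0005
```

>>> step_arm:
  steps:
    - {"x":0.0,"y":0.0,"z":0.0005,"ax":0.0,"ay":0.0,"az":0.0,"claw":0.0}
    - {"x":0.0,"y":0.0,"z":-0.01,"ax":0.0,"ay":0.0,"az":0.0,"claw":0.0}
    - {"x":0.0,"y":0.0,"z":-0.03,"ax":0.0,"ay":0.0,"az":0.0,"claw":0.0}
    - {"x":0.0,"y":0.0,"z":-0.035,"ax":0.0,"ay":0.0,"az":0.0,"claw":0.0}
    - {"x":0.03,"y":0.0,"z":-0.025,"ax":0.0,"ay":0.0,"az":0.0,"claw":0.0}

```text
time_s: 19.12
ee_pos: [0.5575, -0.0558, 0.1381]
eef_rot: [-3.141, 0.005, 1.393]
force: [0.7, -0.2, 0.3]
grip_width: 0.0005
```

>>> step_arm:
  steps:
    - {"x":0.04,"y":0.0,"z":0.0,"ax":0.0,"ay":0.0,"az":0.0,"claw":0.0}
    - {"x":0.04,"y":0.0,"z":0.0,"ax":0.0,"ay":0.0,"az":0.0,"claw":0.0}
    - {"x":0.04,"y":0.0,"z":0.0,"ax":0.0,"ay":0.0,"az":0.0,"claw":0.0}
    - {"x":0.04,"y":0.0,"z":0.0,"ax":0.0,"ay":0.0,"az":0.0,"claw":0.0}
    - {"x":0.0,"y":0.0,"z":0.0,"ax":0.0,"ay":0.0,"az":0.0,"claw":0.0}

```text
time_s: 19.53
ee_pos: [0.5902, 0.1091, 0.1492]
eef_rot: [3.127, 0.002, 1.388]
force: [-0.9, 0.5, -0.2]
grip_width: 0.0004
```

```bash

python3 - <<'E'
from h import *
where();snap('a27',((190,110,250,140),(230,150,180,135)))
for n in("top","side"):
    p=np.load(f"pics/{n}_a27.npy");C=cloud(n,np.load(f"pics/{n}_a27d.npy"));hsv=cv2.cvtColor(p,cv2.COLOR_RGB2HSV)
    Q=totray(T,C.reshape(-1,3)).reshape(C.shape)
    m=(cv2.inRange(hsv,(105,120,40),(130,255,255))>0)&(abs(Q[...,0])<120)&(Q[...,1]>-190)&(Q[...,1]<-80)
    q=Q[m]; A=np.c_[q[:,0],q[:,1]+177,np.ones(len(q))]; k=np.linalg.lstsq(A,q[:,2],rcond=None)[0]
    print(n,m.sum(),np.percentile(q,[1,50,99],axis=0).round().tolist(),"slopes",k[:2].round(3),"z@hinge",k[2].round(1),"z@edge",(k[2]+70*k[1]).round(1))
# change vs start, off the arm
for n in("top","side"):
    a=np.load(f"pics/{n}0.npy").astype(int);b=np.load(f"pics/{n}_a27.npy").astype(int)
    d=(abs(a-b).max(2)>45).astype(np.uint8)*255; cv2.imwrite(f"pics/diff_{n}.png",d)
    cv2.imwrite(f"pics/{n}_full27.png",b[:,:,::-1])
E
```

```text
t 19.53 tray [  1.4  78.  149.2] rpy [1.7916e+02 1.2000e-01 7.9550e+01] F [-0.9  0.5 -0.2] grip 0.0004
top 2434 [[-94.0, -171.0, 37.0], [-1.0, -135.0, 40.0], [96.0, -101.0, 44.0]] slopes [-0.001 -0.004] z@hinge 40.4 z@edge 40.1
side 2119 [[-94.0, -176.0, 35.0], [-0.0, -138.0, 38.0], [97.0, -102.0, 42.0]] slopes [ 0.    -0.011] z@hinge 38.7 z@edge 38.0[ WARN:0@2.768] global loadsave.cpp:1063 imwrite_ Unsupported depth image for selected encoder is fallbacked to CV_8U.
```

View pics/a27.png

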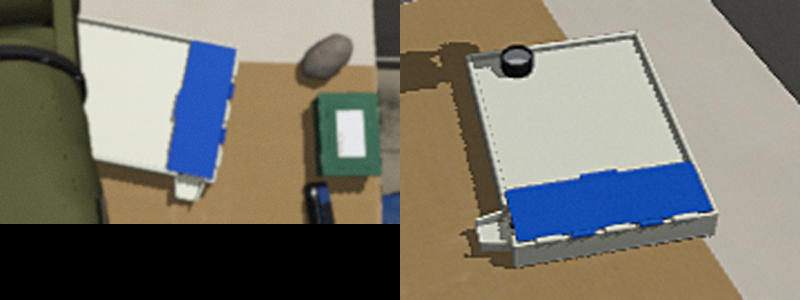

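View pics/side_full27.png

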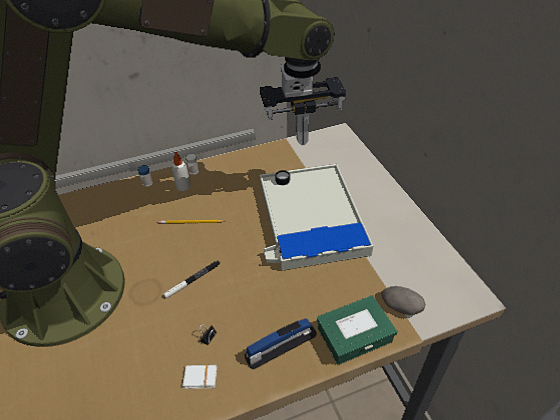

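View pics/top_full27.png

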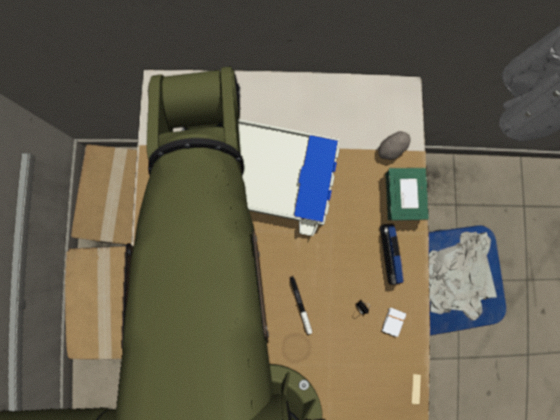

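```bash
python3 -c "
from h import *
where(); print(ticket.hand_in())"
```

```text
t 19.63 tray [  1.8  73.6 148.9] rpy [179.19   0.19  79.44] F [-0.3 -0.1  0.1] grip 0.0008
the job is handed in; nothing more can be done
None
```

The three sherds are in the trough with the cover pressed shut, and I handed the job in at 19.6 s.

- **Sweeping:** I swept each sherd over the flat top into the trough with closed fingers. Two ended up leaning: one against the step, one in the corner by the spout. I pushed both over with the fingers. My first push on the corner one turned it on its edge instead, so I pushed it a second time from the spout side. Before I closed the cover, both cameras showed all three lying flat inside the trough, with their tops below about 19 mm.
- **Cover:** I pushed it over from outside and pressed it down with about 15 N, with the fingertips stopping at 38.8 mm. After I withdrew, it measured level in both views. Its top read 40 mm in one camera and 38 mm in the other, against the nominal 39 mm, which is within the 2 mm calibration.
- **Loupe and other things:** In the last side picture the loupe stands where it started, and the bottle, vial, stapler and stone look unmoved. The top view agreed for the stone and stapler, but the arm hid the loupe, bottle and vial there, so for those I relied on the side view alone. I compared these by eye rather than measuring them.
- **Robot:** It was clear of everything when I handed in, with the tool at 149 mm.

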